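# Eject a bent bracket from its die and slide it to the stop

## Robot

A 6-joint arm with a two-finger parallel gripper is mounted at the origin on the work surface. World frame = base frame: x ahead of the robot, y to its left, z up, the work surface at z = 0. Lengths are in m, angles in degrees, forces in N, time in s.
With the tool pointing down it reaches from about 0.275 to 0.825 m from the base axis. Payload 5.2 kg.
Tool frame: the origin (TCP) lies midway between the tips of the shut fingers; the grasp point (between the pads) lies 19 mm behind it; z points along the fingers, y is the direction in which the jaws open and shut (so a half turn about z gives the same grasp; the last joint's range is limited). The gripper opens to 93 mm and grips with 3 to 60 N. Pads are 15 mm wide; open, the fingers measure 128 mm over their backs; the gripper's body (75 mm by 188 mm) begins 65 mm behind the grasp point.
Start: joints at [-81.177, 14.817, 87.949, -0, 77.235, -11.62], TCP at [0.192, -0.515, 0.219] pointing down, gripper open.
Joint ranges: [-179.93, 179.93], [-52.35, 119.4], [10.71, 147.94], [-69.91, 249.91], [12.55, 155.21], [-178.61, 178.61]. Speed limits (degrees/s): [147.25, 147.25, 180, 180, 180, 180].

## Interface

Orientations are given as a 3x3 rotation matrix whose columns are the frame's x, y, z axes.
In Python, from bench import manip gives the robot as it stands. The module is installed in compiled form; this text tells all that it offers.
- The arm moves only by the tool jog_arm, never from a script. Its argument "rows" is a list of rows, each an object of numbers: "x", "y", "z": the shift along the tool's x, y, z in mm; "wx", "wy", "wz": the turn, a rotation vector about the tool's x, y, z in degrees; "jaw": the closure, from 0 (fully open) to 1 (shut). A call has exactly 10 rows; each row shifts and turns the commanded pose from where the row before left it, along the tool's axes as they then stand; what a row does not reach is not made up. A row lasts 1/8 s, in which the tool goes at most 62.5 mm and 10.7 degrees, less where a joint would pass 70% of its speed; a pose out of reach is approached as far as the arm can. A call with a gripper value outside its range is refused whole. The fingers move at their own pace and stop on an object; "squeeze" is the grip in N (left out, the last holds). Time passes only in rows, so rows that do not move let the fingers close, or fill a call up. It gives the time, the measured TCP pose, the force and the opening at its end, in the units of the state.
- manip.sense(): the state, without advancing time (a new reading comes with each control period).
- manip.camera(name): name is "scene" or "side" or "wrist"; returns a dict with "img" (384x512x3 uint8, red, green, blue), "mtx" (3x3 intrinsics, pixels), "T" (4x4, takes a point from camera to world coordinates). Camera axes: x right, y down, z forward; pixel columns grow to the right and rows downward; lengths in m; the calibration is good to about 2 mm. A picture is of the moment at which its call begins. There is no depth.
- manip.job_done(): hands the job in, once; it reports no verdict.
The state is a dict: "clock": time; "q": joint angles; "joint_vel": joint speeds; "effort": joint torques, N m; "ee_pos": TCP position; "eef_rot": TCP orientation; "force": force on the tool from outside, world axes, zero at the start; "torque": the same for the moment, N m; "finger_gap": finger opening in m.
Only numpy, scipy, OpenCV 4.12 (cv2) and the standard library are available. Lean on these libraries where they do the work, as an engineer would, in place of code of your own. Each camera call takes 0.05 s, during which the arm holds its last target.

## Task

Turn the quarter-turn handle fully open so that the ejector raises the bent bracket out of the die, then slide the bracket along, without picking it up or tipping it over, until it sits squarely against the end stop of the outfeed shelf. Then turn the handle back fully closed, ready for the next blank, let go, and leave the other things on the bench where they are.

Things in the scene. Friction and masses are not known exactly. Their poses are not given: they have to be found in the camera images.
- bracket_center (a point): centre (14 mm above the underside) of the U-bent steel bracket, 0.2 kg: 46 mm along x, 70 mm along y, 28 mm high, 5 mm thick; flat base with an upright flange at each end (outer faces at y = +-35 mm, 46 mm wide, 28 mm high). At the start it is sunk in the die cavity, its top 3 mm below the die's top face, 1.8 mm of play all round; axes as the fixture's
- fixture: the fixture (fixed), origin on the bench. Axes: z up; -y from the die along the outfeed shelf to the end stop; +x across it, away from the handle's side. Die block 82 mm (x) by 116 mm (y), top face 55 mm above the bench, y = 27 to 143 mm, cavity in its middle
- cavity (a point): fixed point, middle of the mouth of the die cavity, level with the die's flat top face (55 mm above the bench). 21 mm of flat face lies behind the cavity on the +y side. An ejector pad in the cavity's floor is worked by the handle: it meets the bracket after the first 0.2 rad, then lifts it evenly; fully open, the bracket's underside is 4 mm above the die face, and it stays up
- bay (a point): fixed point where the bracket's centre is when home on the shelf against the end stop, midway between the rails; fixture axes; 150 mm from the cavity along -y, 68 mm above the bench. The shelf's top is 54 mm above the bench, 1 mm below the die face which it joins. The bracket slides with ordinary dry friction
- stop (a point): fixed point in the middle of the end stop's face, at shelf height (35 mm from the bay point in -y); the stop is a plain bar across the shelf, 22 mm high. Two straight side rails, 62 mm apart inside, 8 mm thick, 12 mm high above the shelf, run from the stop for 112 mm towards the die
- handle (a joint): angle of the quarter-turn ejector handle about its upright pivot: 0 = closed stop (arm lies along the fixture's -y, pad down), 1.571 = open stop (arm points along the fixture's -x, pad up). Growing values turn it clockwise seen from above. It stays where it is left; turning it takes about 2 to 5 N at the grip
- handle_grip (a point): middle of the round upright black grip peg at the end of the handle's arm: 18 mm diameter, from 69 to 111 mm above the bench (this point is 90 mm up), 80 mm from the pivot axis; the flat arm it stands on spans 60 to 70 mm above the bench. It may be pinched from above and led round, or pushed
- handle_pivot (a point): fixed point on the handle's upright pivot axis, 90 mm above the bench; the hub under it is 28 mm in diameter and its top is 76 mm above the bench
- spanner_mid (a point): open-ended steel spanner 150 mm long lying on the bench beside the fixture, on the handle's side; bystander
- offcut_center (a point): upright round steel bar offcut, 32 mm diameter, 45 mm tall, beyond the fixture; point at its centre; bystander
- blanks_mid (a point): stack of four flat steel blanks, 46 x 116 mm, 20 mm high, left of the fixture; bystander
- oil_can: plain grey can, 60 mm diameter, 130 mm tall, origin under its centre; bystander
- jar: glass jar with steel lid, 70 mm diameter, 90 mm tall, origin under its centre; bystander
- mallet_mid (a point): hammer 260 mm long lying on the bench at the right; bystander
- mug: white mug, 80 mm diameter, 90 mm tall, origin under its centre; bystander
- bracket: the same bracket; origin at the centre of its underside, 14 mm below point bracket_center
Not all that is in view belongs to the job. What is shaped like the bracket but black is not meant.

How it is judged (in metres and radians):
On the way, in this order (a step that is already met when the one before it is completed fails the run):
1. the handle is at its open stop and the bracket is raised clear of the die (value of joint handle above 1.48 rad and z of bracket_center in the frame of cavity above 0.0135 m and horizontal distance between bracket_center and cavity below 0.01 m), for 0.2 s.
2. the bracket lies on the shelf squarely against the end stop (y of bracket_center in the frame of bay between -0.006 and 0.006 m and x of bracket_center in the frame of bay between -0.012 and 0.012 m and z of bracket_center in the frame of bay between -0.004 and 0.004 m and angle between the y axis of bracket_center and the y axis of bay, either way round below 0.1 rad and angle between bracket_center's own z axis and vertical below 0.1 rad), for 0.2 s.
3. the handle is back at its closed stop (value of joint handle below 0.1 rad), for 0.2 s.
At the end, for the whole second after the job is handed in: The bracket rests flat on the outfeed shelf, at rest, between the rails (within 12 mm of their middle), within 6 mm of touching the end stop and square to it within 0.1 rad; the handle is within 0.1 rad of its closed stop (all of step 2 and value of joint handle below 0.1 rad and linear speed of bracket below 0.01 m/s).
It fails at once if the bracket is picked up (more than 25 mm above its place on the raised pad) (z of bracket_center in the frame of cavity above 0.043 m).
It fails at once if the bracket is tipped over (more than 0.5 rad) (angle between bracket_center's own z axis and vertical above 0.5 rad).
It fails at once if another thing on the bench is moved more than 30 mm (distance of any of spanner_mid, offcut_center, blanks_mid, oil_can, jar, mallet_mid, mug from where it was at the start of the episode above 0.03 m).
It also fails if it takes over 72 s, if anything falls off the work surface, if the arm or the gripper's body presses on something with over 40 N, if the wrist force passes 120 N, or if a joint passes its speed limit or range.

## Working session

There is one attempt and no reset: what is moved stays moved. The work goes in short steps, Python scripts to look and compute and a tool call to move; the robot and the scene stay as the last step left them, time stands still between calls to the robot, and variables do not carry over. Pictures are saved under pics/ and viewed, and the job is handed in when it is done.

Besides the shell and the picture viewer there is one more tool, called as name([rows], argument=value, ...), one row to a line, values as JSON. jog_arm: Moves the arm, as the interface text tells. Its arguments: {"type":"object","properties":{"rows":{"type":"array"},"squeeze":{"type":"number"}},"required":["rows"]}

```bash
mkdir -p pics; cat > h.py <<'E'
import numpy as np, cv2
from bench import manip
def cam(n,f):
    c=manip.camera(n); cv2.imwrite('pics/'+f,c['img'][:,:,::-1]); return c
E
python3 - <<'E'
from h import *
s=manip.sense(); print({k:np.round(v,3).tolist() for k,v in s.items()})
for n in ['scene','side','wrist']:
    c=cam(n,n+'0.png'); np.savez('pics/'+n+'0.npz',**c); print(n,c['mtx'].round(1).tolist(),c['T'].round(3).tolist())
E
```

```text
{'clock': 0.0, 'q': [-81.178, 14.857, 88.009, -0.0, 77.237, -11.619], 'joint_vel': [0.032, -0.021, 0.037, 0.015, 0.018, -0.01], 'effort': [-0.001, -43.731, -28.401, 0.072, 0.041, -0.0], 'ee_pos': [0.192, -0.515, 0.218], 'eef_rot': [[0.937, 0.349, -0.0], [0.349, -0.937, 0.002], [0.0, -0.002, -1.0]], 'force': [-0.628, -1.002, 0.287], 'torque': [0.057, -0.007, 0.041], 'finger_gap': 0.093}
scene [[403.2, 0.0, 259.5], [0.0, 403.2, 186.3], [0.0, 0.0, 1.0]] [[-0.565, 0.625, -0.539, 1.061], [0.825, 0.413, -0.387, 0.389], [-0.019, -0.663, -0.749, 0.84], [0.0, 0.0, 0.0, 1.0]]
side [[447.2, 0.0, 257.2], [0.0, 447.2, 194.4], [0.0, 0.0, 1.0]] [[-0.939, -0.203, 0.277, 0.194], [-0.343, 0.581, -0.738, 0.838], [-0.011, -0.788, -0.615, 0.797], [0.0, 0.0, 0.0, 1.0]]
wrist [[328.3, 0.0, 254.1], [0.0, 328.3, 194.7], [0.0, 0.0, 1.0]] [[0.348, -0.909, -0.23, 0.257], [-0.937, -0.338, -0.084, -0.491], [-0.002, 0.245, -0.969, 0.383], [0.0, 0.0, 0.0, 1.0]]
```

View pics/scene0.png

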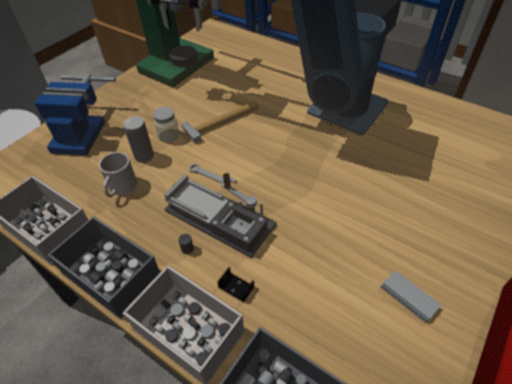

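View pics/side0.png

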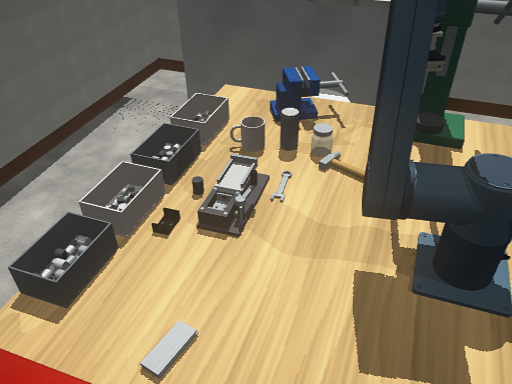

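View pics/wrist0.png

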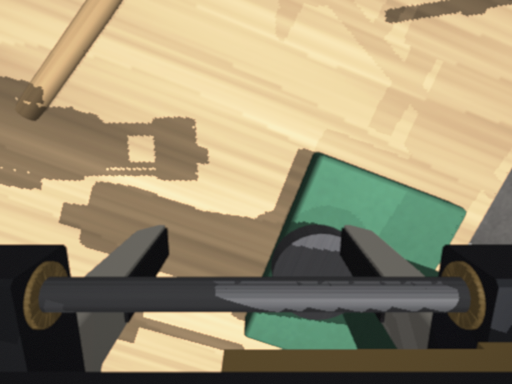

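```bash
python3 - <<'E'
from h import *
a=cv2.imread('pics/scene0.png')[165:260,150:290]; cv2.imwrite('pics/c1.png',cv2.resize(a,None,fx=5.6,fy=5.6,interpolation=cv2.INTER_CUBIC))
a=cv2.imread('pics/side0.png')[145:240,180:310]; cv2.imwrite('pics/c2.png',cv2.resize(a,None,fx=6,fy=6,interpolation=cv2.INTER_CUBIC))
E
```

```text
(no output)
```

View pics/c1.png

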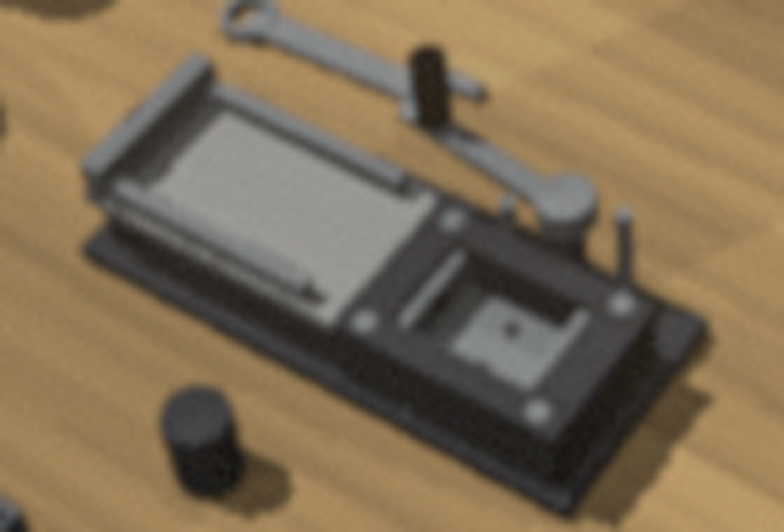

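View pics/c2.png

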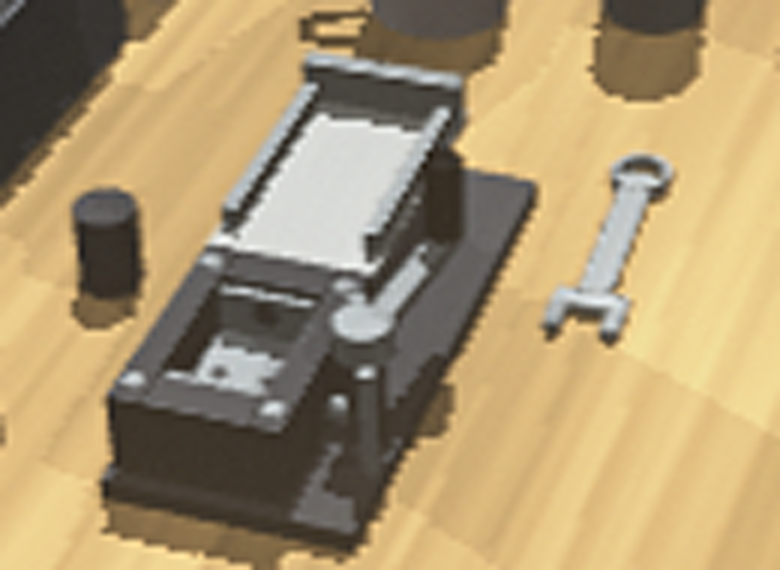

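```bash
cat >> h.py <<'E'
def proj(c,P):
    P=np.atleast_2d(P); T=np.linalg.inv(c['T']); p=(T[:3,:3]@P.T).T+T[:3,3]; q=(c['mtx']@p.T).T; return q[:,:2]/q[:,2:]
def pix2z(c,uv,z):
    d=c['T'][:3,:3]@np.linalg.solve(c['mtx'],np.r_[uv,1]); o=c['T'][:3,3]; return o+d*(z-o[2])/d[2]
def fw(p,P):
    P=np.atleast_2d(P).astype(float); a=p[2]; R=np.array([[np.cos(a),-np.sin(a),0],[np.sin(a),np.cos(a),0],[0,0,1]]); return P@R.T+[p[0],p[1],0]
E
cat > fit.py <<'E'
from h import *
from scipy.optimize import least_squares
S=np.load('pics/scene0.npz'); D=np.load('pics/side0.npz')
F=np.array([[41,27,55],[41,143,55],[-41,143,55],[-41,27,55]])/1000
us=np.array([[335,325],[545,440],[652,315],[445,192]])/5.6+[150,165]
ud=np.array([[210,250],[110,397],[285,430],[378,275]])/6+[180,145]
f=lambda p:np.r_[(proj(S,fw(p,F))-us).ravel(),(proj(D,fw(p,F))-ud).ravel()]
best=min((least_squares(f,[0.5,0.2-.2,a],loss='soft_l1') for a in np.arange(-3,3.2,.8)),key=lambda r:r.cost)
print(best.x,np.degrees(best.x[2]),best.fun.reshape(-1,2).round(2).tolist()); p=best.x
np.save('fix.npy',p)
def inv(P): a=p[2]; d=P-[p[0],p[1],0]; return np.round([np.cos(a)*d[0]+np.sin(a)*d[1],-np.sin(a)*d[0]+np.cos(a)*d[1],d[2]],4)
for nm,c,uv,z in [('pivS',S,np.array([568,193])/5.6+[150,165],.076),('pivD',D,np.array([363,322])/6+[180,145],.076),('grS',S,np.array([428,52])/5.6+[150,165],.111),('grD',D,np.array([447,155])/6+[180,145],.111),
 ('offS',S,np.array([198,403])/5.6+[150,165],.045),('offD',D,np.array([107,200])/6+[180,145],.045)]:
    P=pix2z(c,uv,z); print(nm,P.round(4),'fix',inv(P))
E
python3 fit.py
python3 - <<'E'
from h import *
p=np.load('fix.npy')
for n,(x0,y0,x1,y1),k in [('scene',(150,165,290,260),5.6),('side',(180,145,310,240),6)]:
    c=np.load(f'pics/{n}0.npz'); a=cv2.resize(cv2.imread(f'pics/{n}0.png')[y0:y1,x0:x1],None,fx=k,fy=k,interpolation=cv2.INTER_CUBIC)
    for L in [[[41,27,55],[41,143,55],[-41,143,55],[-41,27,55],[41,27,55]],[[31,12,66],[31,-100,66]],[[-31,12,66],[-31,-100,66]],[[-39,-100,76],[39,-100,76]],[[-24,49,55],[24,49,55],[24,121,55],[-24,121,55],[-24,49,55]]]:
        u=((proj(c,fw(p,np.array(L)/1000))-[x0,y0])*k).round().astype(int)
        cv2.polylines(a,[u.reshape(-1,1,2)],False,(0,0,255),1)
    cv2.imwrite(f'pics/ov_{n}.png',a)
E
```

```text
[ 0.61432745 -0.0821954   0.01188687] 0.6810675516890157 [[-0.4, -2.42], [1.37, -1.05], [1.51, -2.57], [0.09, -0.52], [-0.57, -1.9], [-1.97, -0.99], [-1.84, 0.16], [-1.01, -0.35]]
pivS [0.5581 0.0026 0.076 ] fix [-0.0552  0.0854  0.076 ]
pivD [0.553  0.0033 0.076 ] fix [-0.0603  0.0863  0.076 ]
grS [ 0.549  -0.0784  0.111 ] fix [-0.0653  0.0046  0.111 ]
grD [ 0.5446 -0.0797  0.111 ] fix [-0.0697  0.0033  0.111 ]
offS [ 0.7193 -0.0776  0.045 ] fix [0.105  0.0033 0.045 ]
offD [ 0.7192 -0.0793  0.045 ] fix [0.1049 0.0017 0.045 ]
```

```bash
python3 -c "
import cv2,numpy as np
a=cv2.imread('pics/ov_scene.png');b=cv2.imread('pics/ov_side.png');a=cv2.resize(a,(400,271));b=cv2.resize(b,(400,292))
cv2.imwrite('pics/ov.png',np.hstack([np.vstack([a,np.zeros((21,400,3),'uint8')]),b]))"
```

```text
(no output)
```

View pics/ov.png

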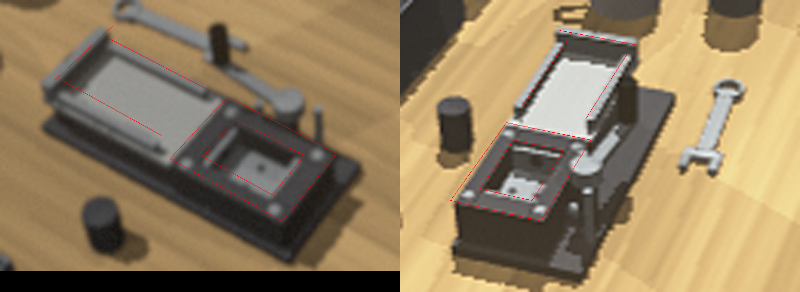

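Candidates for the bracket: the grey U in the die (scene px 241,222), the black U on the bench (237,285), and the flat blanks (411,296). The grey one in the die matches the description. The crop shows it sunk in the cavity, two flanges and a base. I move the wrist camera over it for a closer look.

jog_arm([
  {"x": 49, "y": -15, "z": -8},
  {"x": 49, "y": -15, "z": -8},
  {"x": 49, "y": -15, "z": -8},
  {"x": 49, "y": -15, "z": -8},
  {"x": 49, "y": -15, "z": -8},
  {"x": 49, "y": -15, "z": -8},
  {"x": 49, "y": -15, "z": -8},
  {"x": 49, "y": -15, "z": -8},
  {"x": 49, "y": -15, "z": -8},
  {"x": 49, "y": -15, "z": -8},
])

```text
invalid input
```

jog_arm([
  {"wz": -7},
  {"wz": -7},
  {"wz": -7},
  {"wz": -7},
  {"wz": -7},
  {"wz": -7},
  {"wz": -7},
  {"wz": -7},
  {"wz": -7},
  {"wz": -7},
])

```text
invalid input
```

```bash
python3 - <<'E'
from h import *
s=manip.sense(); print({k:np.round(v,3).tolist() for k,v in s.items()})
c=cam('wrist','w1.png'); np.savez('pics/w1.npz',**c)
a=cv2.resize(c['img'][:,:,::-1],None,fx=1.55,fy=1.55,interpolation=cv2.INTER_CUBIC); cv2.imwrite('pics/w1b.png',a)
E
```

```text
{'clock': 0.15, 'q': [-81.178, 14.851, 87.995, 0.0, 77.235, -11.622], 'joint_vel': [0.075, -0.161, -0.213, 0.037, -0.045, -0.092], 'effort': [0.002, -43.765, -28.423, 0.072, 0.038, -0.0], 'ee_pos': [0.192, -0.515, 0.218], 'eef_rot': [[0.937, 0.349, -0.0], [0.349, -0.937, 0.001], [0.0, -0.001, -1.0]], 'force': [-0.692, -0.573, 0.983], 'torque': [-0.023, 0.038, 0.044], 'finger_gap': 0.093}
```

View pics/w1b.png

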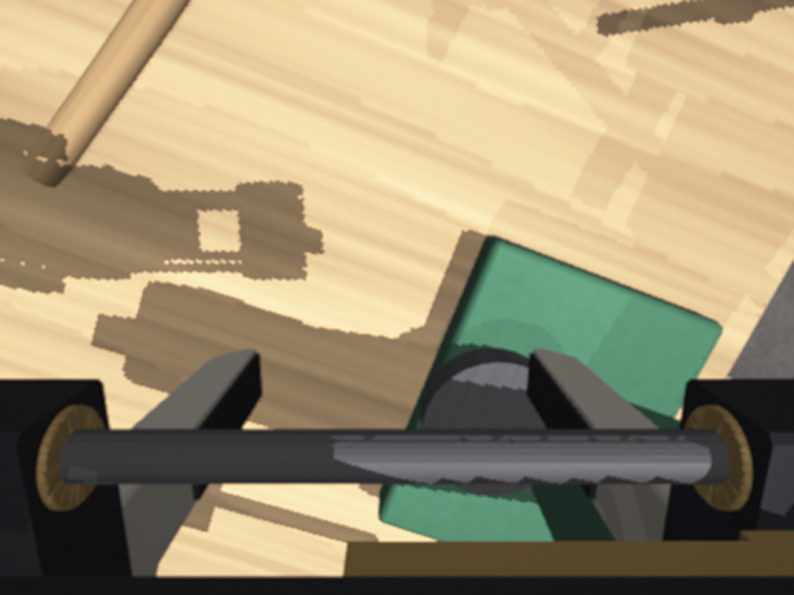

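The moves were refused, so the arm has not moved (the wrist still looks at the green press base). Rows probably need every field, so I retry with all of them.

jog_arm([
  {"x": 49, "y": -15, "z": -8, "wx": 0, "wy": 0, "wz": 0, "jaw": 0},
  {"x": 49, "y": -15, "z": -8, "wx": 0, "wy": 0, "wz": 0, "jaw": 0},
  {"x": 49, "y": -15, "z": -8, "wx": 0, "wy": 0, "wz": 0, "jaw": 0},
  {"x": 49, "y": -15, "z": -8, "wx": 0, "wy": 0, "wz": 0, "jaw": 0},
  {"x": 49, "y": -15, "z": -8, "wx": 0, "wy": 0, "wz": 0, "jaw": 0},
  {"x": 49, "y": -15, "z": -8, "wx": 0, "wy": 0, "wz": 0, "jaw": 0},
  {"x": 49, "y": -15, "z": -8, "wx": 0, "wy": 0, "wz": 0, "jaw": 0},
  {"x": 49, "y": -15, "z": -8, "wx": 0, "wy": 0, "wz": 0, "jaw": 0},
  {"x": 49, "y": -15, "z": -8, "wx": 0, "wy": 0, "wz": 0, "jaw": 0},
  {"x": 49, "y": -15, "z": -8, "wx": 0, "wy": 0, "wz": 0, "jaw": 0},
], squeeze=25)

```text
clock: 1.45
ee_pos: [0.6, -0.2024, 0.2987]
eef_rot: [[0.937, 0.349, -0.0], [0.349, -0.937, -0.0], [-0.0, -0.0, -1.0]]
force: [-0.2, -0.7, -0.4]
finger_gap: 0.0929
```

jog_arm([
  {"x": 0, "y": 0, "z": 0, "wx": 0, "wy": 0, "wz": -7, "jaw": 0},
  {"x": 0, "y": 0, "z": 0, "wx": 0, "wy": 0, "wz": -7, "jaw": 0},
  {"x": 0, "y": 0, "z": 0, "wx": 0, "wy": 0, "wz": -7, "jaw": 0},
  {"x": 0, "y": 0, "z": 0, "wx": 0, "wy": 0, "wz": -7, "jaw": 0},
  {"x": 0, "y": 0, "z": 0, "wx": 0, "wy": 0, "wz": -7, "jaw": 0},
  {"x": 0, "y": 0, "z": 0, "wx": 0, "wy": 0, "wz": -7, "jaw": 0},
  {"x": 0, "y": 0, "z": 0, "wx": 0, "wy": 0, "wz": -7, "jaw": 0},
  {"x": 0, "y": 0, "z": 0, "wx": 0, "wy": 0, "wz": -7, "jaw": 0},
  {"x": 0, "y": 0, "z": 0, "wx": 0, "wy": 0, "wz": -7, "jaw": 0},
  {"x": 0, "y": 0, "z": 0, "wx": 0, "wy": 0, "wz": -7, "jaw": 0},
])

```text
clock: 2.7
ee_pos: [0.5988, -0.2036, 0.2983]
eef_rot: [[-0.012, 1.0, -0.001], [1.0, 0.012, 0.0], [0.0, -0.001, -1.0]]
force: [0.8, -0.1, -0.1]
finger_gap: 0.0928
```

```bash
python3 - <<'E'
from h import *
s=manip.sense(); print({k:np.round(v,3).tolist() for k,v in s.items()})
c=cam('wrist','w2.png'); np.savez('pics/w2.npz',**c)
a=cv2.resize(c['img'][:,:,::-1],None,fx=1.55,fy=1.55,interpolation=cv2.INTER_CUBIC); cv2.imwrite('pics/w2b.png',a)
E
```

```text
{'clock': 2.7, 'q': [-28.869, 21.532, 67.59, 0.001, 90.92, -29.542], 'joint_vel': [0.077, -0.072, -0.08, -0.045, -0.033, -55.49], 'effort': [-0.003, -52.095, -30.156, 0.059, 0.056, 1.297], 'ee_pos': [0.599, -0.204, 0.298], 'eef_rot': [[-0.012, 1.0, -0.001], [1.0, 0.012, 0.0], [0.0, -0.001, -1.0]], 'force': [0.81, -0.105, -0.073], 'torque': [-0.009, -0.095, 0.032], 'finger_gap': 0.093}
```

View pics/w2b.png

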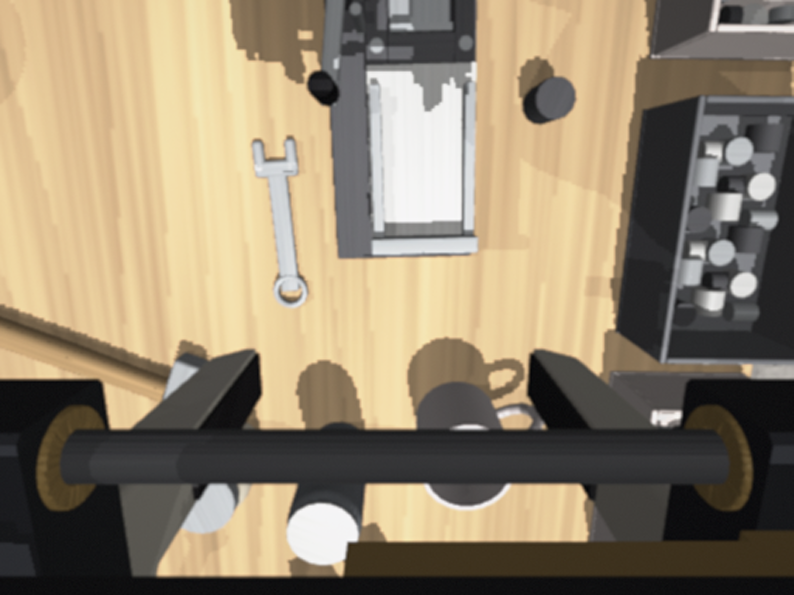

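The fixture sits near the top of the picture: stop at (425,245), grip at (322,88), both in the enlarged picture. I shift 100 mm to get it all in view.

jog_arm([
  {"x": 25, "y": 0, "z": 0, "wx": 0, "wy": 0, "wz": 0, "jaw": 0},
  {"x": 25, "y": 0, "z": 0, "wx": 0, "wy": 0, "wz": 0, "jaw": 0},
  {"x": 25, "y": 0, "z": 0, "wx": 0, "wy": 0, "wz": 0, "jaw": 0},
  {"x": 25, "y": 0, "z": 0, "wx": 0, "wy": 0, "wz": 0, "jaw": 0},
  {"x": 0, "y": 0, "z": 0, "wx": 0, "wy": 0, "wz": 0, "jaw": 0},
  {"x": 0, "y": 0, "z": 0, "wx": 0, "wy": 0, "wz": 0, "jaw": 0},
  {"x": 0, "y": 0, "z": 0, "wx": 0, "wy": 0, "wz": 0, "jaw": 0.3},
  {"x": 0, "y": 0, "z": 0, "wx": 0, "wy": 0, "wz": 0, "jaw": 0.4},
  {"x": 0, "y": 0, "z": 0, "wx": 0, "wy": 0, "wz": 0, "jaw": 0.5},
  {"x": 0, "y": 0, "z": 0, "wx": 0, "wy": 0, "wz": 0, "jaw": 0.5},
])

```text
clock: 4.0
ee_pos: [0.5981, -0.104, 0.2985]
eef_rot: [[-0.007, 1.0, -0.0], [1.0, 0.007, 0.0], [0.0, -0.0, -1.0]]
force: [0.0, 1.3, -0.0]
finger_gap: 0.0577
```

```bash
python3 - <<'E'
from h import *
s=manip.sense(); print({k:np.round(v,3).tolist() for k,v in s.items() if k in('ee_pos','eef_rot','q','finger_gap')})
c=cam('wrist','w3.png'); np.savez('pics/w3.npz',**c)
a=cv2.resize(c['img'][0:250,150:400,::-1],None,fx=2.4,fy=2.4,interpolation=cv2.INTER_CUBIC); cv2.imwrite('pics/w3b.png',a)
E
```

```text
{'q': [-20.378, 18.701, 71.606, 0.001, 89.705, -20.793], 'ee_pos': [0.598, -0.104, 0.299], 'eef_rot': [[-0.007, 1.0, -0.0], [1.0, 0.007, 0.0], [0.0, -0.0, -1.0]], 'finger_gap': 0.058}
```

View pics/w3b.png

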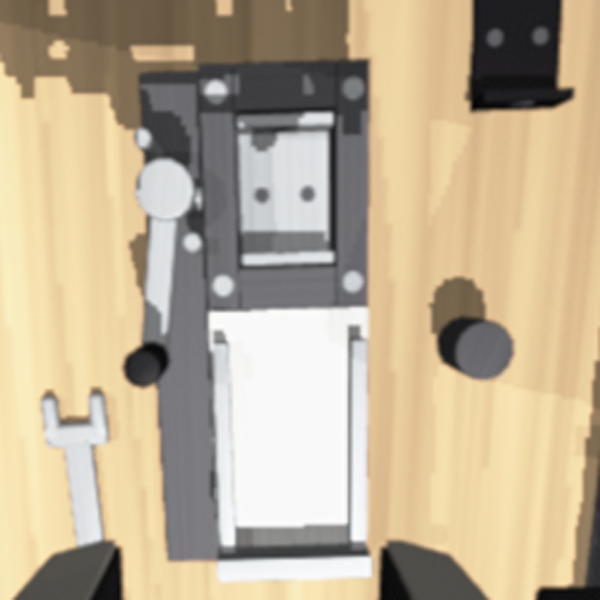

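Close crop: the grey bracket lies in the die (285,190), with the black decoy outside at (515,50). The grip top is at (146,365), the hub at (165,188), the stop bar at (293,563). Refit with this view.

```bash
cat > fit2.py <<'E'
from h import *
from scipy.optimize import least_squares
S=np.load('pics/scene0.npz'); D=np.load('pics/side0.npz'); W=np.load('pics/w3.npz')
F=np.array([[41,27,55],[41,143,55],[-41,143,55],[-41,27,55]])/1000
G=np.array([[24.8,48.2,55],[24.8,121.8,55],[-24.8,121.8,55],[-24.8,48.2,55]])/1000
uw=np.array([[369,308],[367,60],[200,67],[207,312],[337,262],[333,110],[237,115],[242,267]])/2.4+[150,0]
us=np.array([[335,325],[545,440],[652,315],[445,192]])/5.6+[150,165]
ud=np.array([[210,250],[110,397],[285,430],[378,275]])/6+[180,145]
FW=np.vstack([F,G])
for nm,f in [('W',lambda p:(proj(W,fw(p,FW))-uw).ravel()),('SD',lambda p:np.r_[(proj(S,fw(p,F))-us).ravel(),(proj(D,fw(p,F))-ud).ravel()])]:
    b=least_squares(f,[0.61,-.08,0],loss='soft_l1'); print(nm,b.x.round(4),np.degrees(b.x[2]).round(2),b.fun.reshape(-1,2).round(1).tolist())
    if nm=='W': p=b.x; np.save('fix.npy',p)
def inv(P): a=p[2]; d=P-[p[0],p[1],0]; return np.round([np.cos(a)*d[0]+np.sin(a)*d[1],-np.sin(a)*d[0]+np.cos(a)*d[1],d[2]],4)
for nm,uv,z in [('hub',(165,188),.076),('grip',(143,361),.111),('off',(483,349),.045)]:
    P=pix2z(W,np.array(uv)/2.4+[150,0],z); print(nm,P.round(4),'fix',inv(P))
a=cv2.imread('pics/w3b.png')
for L in [[[41,27,55],[41,143,55],[-41,143,55],[-41,27,55],[41,27,55]],[[31,12,66],[31,-100,66]],[[-31,12,66],[-31,-100,66]],[[-39,-100,76],[39,-100,76]],list(G*1000)]:
    u=((proj(W,fw(p,np.array(L)/1000))-[150,0])*2.4).round().astype(int)
    cv2.polylines(a,[u.reshape(-1,1,2)],False,(0,0,255),1)
cv2.imwrite('pics/w3o.png',a)
for n,q in dict(cav=[0,85,55],bay=[0,-65,68],stop=[0,-100,54]).items(): print(n,fw(p,np.array(q)/1000).round(4))
E
python3 fit2.py
```

```text
W [ 0.6199 -0.0839  0.0397] 2.27 [[0.1, 0.2], [1.4, -0.4], [-1.1, -0.7], [0.6, 0.8], [0.1, 2.0], [1.4, -0.6], [-1.6, -1.1], [-1.4, 1.3]]
SD [ 0.6143 -0.0822  0.0119] 0.68 [[-0.4, -2.4], [1.4, -1.1], [1.5, -2.6], [0.1, -0.5], [-0.6, -1.9], [-2.0, -1.0], [-1.8, 0.2], [-1.0, -0.4]]
hub [5.59e-01 3.00e-04 7.60e-02] fix [-0.0575  0.0865  0.076 ]
grip [ 0.5513 -0.0762  0.111 ] fix [-0.0683  0.0104  0.111 ]
off [ 0.7223 -0.0764  0.045 ] fix [0.1026 0.0034 0.045 ]
cav [[0.6165 0.001  0.055 ]]
bay [[ 0.6225 -0.1488  0.068 ]]
stop [[ 0.6239 -0.1838  0.054 ]]
```

View pics/w3o.png

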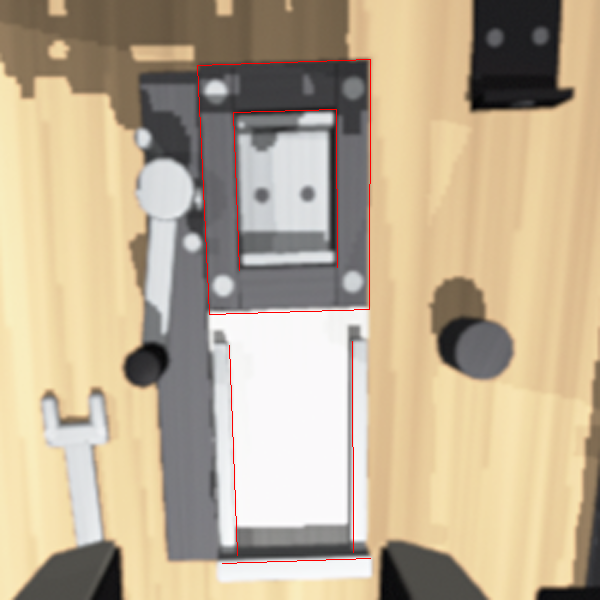

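Yaw is about 1.5°, pivot ≈ (0.5575, 0.0015), grip ≈ (0.549, −0.078), so the handle starts slightly off closed. I go to the grip.

jog_arm([
  {"x": 6, "y": -12, "z": 10, "wx": 0, "wy": 0, "wz": 0, "jaw": 0.5},
  {"x": 6, "y": -12, "z": 15, "wx": 0, "wy": 0, "wz": 0, "jaw": 0.5},
  {"x": 7, "y": -12, "z": 20, "wx": 0, "wy": 0, "wz": 0, "jaw": 0.5},
  {"x": 7, "y": -13, "z": 25, "wx": 0, "wy": 0, "wz": 0, "jaw": 0.5},
  {"x": 0, "y": 0, "z": 30, "wx": 0, "wy": 0, "wz": 0, "jaw": 0.5},
  {"x": 0, "y": 0, "z": 30, "wx": 0, "wy": 0, "wz": 0, "jaw": 0.5},
  {"x": 0, "y": 0, "z": 30, "wx": 0, "wy": 0, "wz": 0, "jaw": 0.5},
  {"x": 0, "y": 0, "z": 0, "wx": 0, "wy": 0, "wz": 0, "jaw": 0.5},
  {"x": 0, "y": 0, "z": 0, "wx": 0, "wy": 0, "wz": 0, "jaw": 0.5},
  {"x": 0, "y": 0, "z": 0, "wx": 0, "wy": 0, "wz": 0, "jaw": 0.5},
])

```text
clock: 5.3
ee_pos: [0.5499, -0.0784, 0.1403]
eef_rot: [[-0.008, 1.0, 0.003], [1.0, 0.008, -0.001], [-0.001, 0.003, -1.0]]
force: [0.3, 0.1, -0.4]
finger_gap: 0.0465
```

```bash
python3 - <<'E'
from h import *
s=manip.sense(); print({k:np.round(v,4).tolist() for k,v in s.items() if k in('ee_pos','eef_rot','q','finger_gap','force')})
c=cam('wrist','w4.png'); np.savez('pics/w4.npz',**c)
print(proj(c,[[.549,-.078,.111],[.549,-.078,.07]]))
a=cv2.resize(c['img'][:,:,::-1],None,fx=1.5,fy=1.5,interpolation=cv2.INTER_CUBIC); cv2.imwrite('pics/w4b.png',a)
E
```

```text
{'q': [-19.6208, 18.9639, 93.7507, 0.0017, 67.1202, -20.0647], 'ee_pos': [0.5499, -0.0784, 0.1403], 'eef_rot': [[-0.0077, 1.0, 0.0027], [1.0, 0.0077, -0.0009], [-0.001, 0.0027, -1.0]], 'force': [0.2864, 0.1106, -0.3897], 'finger_gap': 0.0465}
[[250.96944012 223.79562845]
 [251.26995666 205.53539518]]
```

View pics/w4b.png

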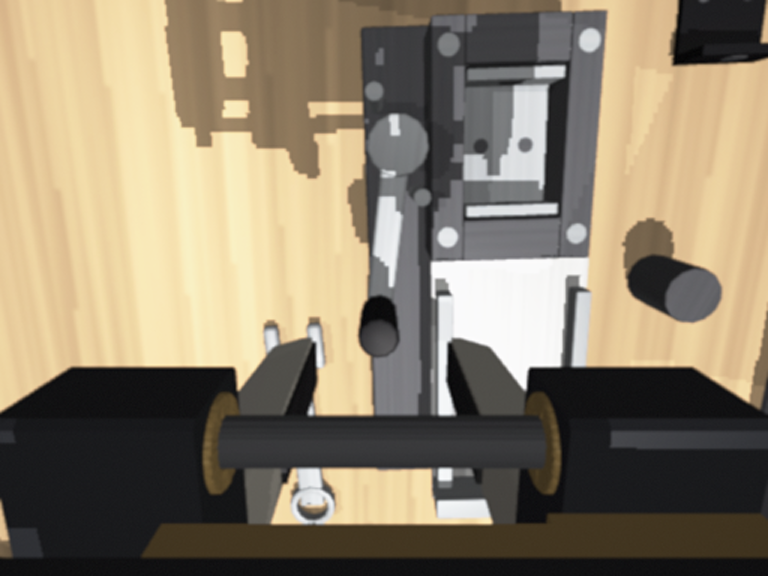

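The grip top is at (380,337) in the enlarged picture, i.e. (253,225), against a predicted (251,224). It is centred between the fingers, so I descend and close.

jog_arm([
  {"x": 0, "y": -1, "z": 21, "wx": 0, "wy": 0, "wz": -1, "jaw": 0.5},
  {"x": 0, "y": 0, "z": 21, "wx": 0, "wy": 0, "wz": 0, "jaw": 0.5},
  {"x": 0, "y": 0, "z": 20, "wx": 0, "wy": 0, "wz": 0, "jaw": 0.5},
  {"x": 0, "y": 0, "z": 0, "wx": 0, "wy": 0, "wz": 0, "jaw": 0.6},
  {"x": 0, "y": 0, "z": 0, "wx": 0, "wy": 0, "wz": 0, "jaw": 0.7},
  {"x": 0, "y": 0, "z": 0, "wx": 0, "wy": 0, "wz": 0, "jaw": 0.8},
  {"x": 0, "y": 0, "z": 0, "wx": 0, "wy": 0, "wz": 0, "jaw": 0.9},
  {"x": 0, "y": 0, "z": 0, "wx": 0, "wy": 0, "wz": 0, "jaw": 1},
  {"x": 0, "y": 0, "z": 0, "wx": 0, "wy": 0, "wz": 0, "jaw": 1},
  {"x": 0, "y": 0, "z": 0, "wx": 0, "wy": 0, "wz": 0, "jaw": 1},
], squeeze=25)

```text
clock: 6.6
ee_pos: [0.5486, -0.0783, 0.0776]
eef_rot: [[-0.025, 1.0, 0.002], [1.0, 0.025, -0.001], [-0.001, 0.002, -1.0]]
force: [-0.1, -0.4, 5.3]
finger_gap: 0.0179
```

Gripped, opening 17.9 mm. I lead it along the arc, first half.

jog_arm([
  {"x": 1.3, "y": -6.9, "z": 0, "wx": 0, "wy": 0, "wz": 0, "jaw": 1},
  {"x": 1.8, "y": -6.7, "z": 0, "wx": 0, "wy": 0, "wz": 0, "jaw": 1},
  {"x": 2.4, "y": -6.5, "z": 0, "wx": 0, "wy": 0, "wz": 0, "jaw": 1},
  {"x": 3.0, "y": -6.3, "z": 0, "wx": 0, "wy": 0, "wz": 0, "jaw": 1},
  {"x": 3.5, "y": -6.1, "z": 0, "wx": 0, "wy": 0, "wz": 0, "jaw": 1},
  {"x": 4.0, "y": -5.6, "z": 0, "wx": 0, "wy": 0, "wz": 0, "jaw": 1},
  {"x": 4.5, "y": -5.4, "z": 0, "wx": 0, "wy": 0, "wz": 0, "jaw": 1},
  {"x": 5.0, "y": -4.9, "z": 0, "wx": 0, "wy": 0, "wz": 0, "jaw": 1},
  {"x": 5.4, "y": -4.4, "z": 0, "wx": 0, "wy": 0, "wz": 0, "jaw": 1},
  {"x": 5.8, "y": -4.0, "z": 0, "wx": 0, "wy": 0, "wz": 0, "jaw": 1},
])

```text
clock: 7.85
ee_pos: [0.4917, -0.0445, 0.0774]
eef_rot: [[-0.025, 1.0, 0.004], [1.0, 0.025, -0.003], [-0.003, 0.004, -1.0]]
force: [3.8, -6.7, 0.7]
finger_gap: 0.0176
```

jog_arm([
  {"x": 4.6, "y": -2.6, "z": 0, "wx": 0, "wy": 0, "wz": 0, "jaw": 1},
  {"x": 4.7, "y": -2.4, "z": 0, "wx": 0, "wy": 0, "wz": 0, "jaw": 1},
  {"x": 4.9, "y": -2.0, "z": 0, "wx": 0, "wy": 0, "wz": 0, "jaw": 1},
  {"x": 5.0, "y": -1.7, "z": 0, "wx": 0, "wy": 0, "wz": 0, "jaw": 1},
  {"x": 5.1, "y": -1.4, "z": 0, "wx": 0, "wy": 0, "wz": 0, "jaw": 1},
  {"x": 5.2, "y": -1.0, "z": 0, "wx": 0, "wy": 0, "wz": 0, "jaw": 1},
  {"x": 5.3, "y": -0.7, "z": 0, "wx": 0, "wy": 0, "wz": 0, "jaw": 1},
  {"x": 5.3, "y": -0.3, "z": 0, "wx": 0, "wy": 0, "wz": 0, "jaw": 1},
  {"x": 5.0, "y": 0, "z": 0, "wx": 0, "wy": 0, "wz": 0, "jaw": 1},
  {"x": 0, "y": 0, "z": 0, "wx": 0, "wy": 0, "wz": 0, "jaw": 1},
])

```text
clock: 9.1
ee_pos: [0.4768, 0.0012, 0.0772]
eef_rot: [[-0.026, 1.0, 0.0], [1.0, 0.026, -0.002], [-0.002, 0.0, -1.0]]
force: [-1.5, -2.7, 5.5]
finger_gap: 0.0174
```

```bash
python3 - <<'E'
from h import *
s=manip.sense(); print({k:np.round(v,4).tolist() for k,v in s.items() if k in('ee_pos','finger_gap','force')})
c=cam('wrist','w5.png'); np.savez('pics/w5.npz',**c)
d=cam('side','s5.png'); np.savez('pics/s5.npz',**d)
a=cv2.resize(c['img'][:,:,::-1],(400,300)); b=cv2.resize(d['img'][130:250,170:330,::-1],(400,300),interpolation=cv2.INTER_CUBIC); cv2.imwrite('pics/w5b.png',np.hstack([a,b]))
E
```

```text
{'ee_pos': [0.4768, 0.0012, 0.0772], 'force': [-1.4528, -2.7194, 5.4709], 'finger_gap': 0.0174}
```

View pics/w5b.png

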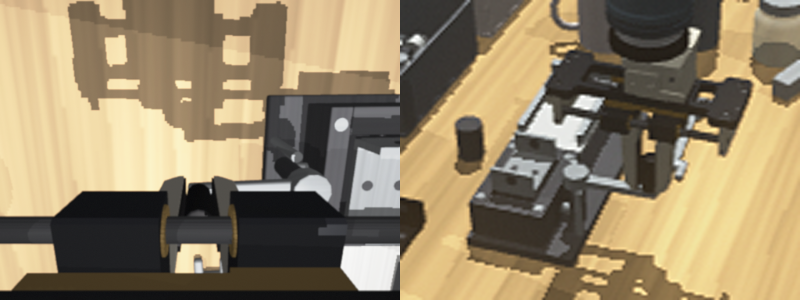

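The bracket is up on the pad and the arm points along −x. I nudge 4 mm further to confirm the stop by force.

jog_arm([
  {"x": 1, "y": 0, "z": 0, "wx": 0, "wy": 0, "wz": 0, "jaw": 1},
  {"x": 1, "y": 0, "z": 0, "wx": 0, "wy": 0, "wz": 0, "jaw": 1},
  {"x": 1, "y": 0, "z": 0, "wx": 0, "wy": 0, "wz": 0, "jaw": 1},
  {"x": 1, "y": 0, "z": 0, "wx": 0, "wy": 0, "wz": 0, "jaw": 1},
  {"x": 0, "y": 0, "z": 0, "wx": 0, "wy": 0, "wz": 0, "jaw": 1},
  {"x": 0, "y": 0, "z": 0, "wx": 0, "wy": 0, "wz": 0, "jaw": 1},
  {"x": 0, "y": 0, "z": 0, "wx": 0, "wy": 0, "wz": 0, "jaw": 1},
  {"x": 0, "y": 0, "z": 0, "wx": 0, "wy": 0, "wz": 0, "jaw": 1},
  {"x": 0, "y": 0, "z": 0, "wx": 0, "wy": 0, "wz": 0, "jaw": 1},
  {"x": 0, "y": 0, "z": 0, "wx": 0, "wy": 0, "wz": 0, "jaw": 1},
])

```text
clock: 10.45
ee_pos: [0.4767, 0.0043, 0.0772]
eef_rot: [[-0.026, 1.0, 0.0], [1.0, 0.026, -0.003], [-0.003, -0.0, -1.0]]
force: [-2.3, -6.7, 6.1]
finger_gap: 0.0174
```

jog_arm([
  {"x": 0, "y": 0, "z": 0, "wx": 0, "wy": 0, "wz": 0, "jaw": 0.8},
  {"x": 0, "y": 0, "z": 0, "wx": 0, "wy": 0, "wz": 0, "jaw": 0.6},
  {"x": 0, "y": 0, "z": 0, "wx": 0, "wy": 0, "wz": 0, "jaw": 0.6},
  {"x": 0, "y": 0, "z": 0, "wx": 0, "wy": 0, "wz": 0, "jaw": 0.6},
  {"x": 0, "y": 0, "z": -20, "wx": 0, "wy": 0, "wz": 0, "jaw": 0.6},
  {"x": 0, "y": 0, "z": -30, "wx": 0, "wy": 0, "wz": 0, "jaw": 0.6},
  {"x": 0, "y": 0, "z": -40, "wx": 0, "wy": 0, "wz": 0, "jaw": 0.6},
  {"x": 0, "y": 40, "z": -40, "wx": 0, "wy": 0, "wz": 0, "jaw": 0.6},
  {"x": 0, "y": 40, "z": -20, "wx": 0, "wy": 0, "wz": 0, "jaw": 0.6},
  {"x": -10, "y": 40, "z": 0, "wx": 0, "wy": 0, "wz": 0, "jaw": 1},
])

```text
clock: 11.7
ee_pos: [0.5993, -0.0005, 0.2292]
eef_rot: [[-0.026, 1.0, 0.005], [1.0, 0.026, -0.001], [-0.001, 0.005, -1.0]]
force: [-0.2, -0.3, -0.4]
finger_gap: 0.0309
```

```bash
python3 - <<'E'
from h import *
s=manip.sense(); print({k:np.round(v,4).tolist() for k,v in s.items() if k in('ee_pos','finger_gap','force','q')})
c=cam('wrist','w6.png'); np.savez('pics/w6.npz',**c)
d=cam('scene','s6.png'); np.savez('pics/s6.npz',**d)
a=cv2.resize(c['img'][:,:,::-1],(440,330)); b=cv2.resize(d['img'][165:260,150:270,::-1],(360,285),interpolation=cv2.INTER_CUBIC); cv2.imwrite('pics/w6b.png',np.hstack([a,np.vstack([b,np.zeros((45,360,3),'uint8')])]))
E
```

```text
{'q': [-10.7147, 19.3672, 80.1492, 0.02, 80.22, -12.2257], 'ee_pos': [0.5993, -0.0005, 0.2292], 'force': [-0.1819, -0.3096, -0.4229], 'finger_gap': 0.0309}
```

View pics/w6b.png

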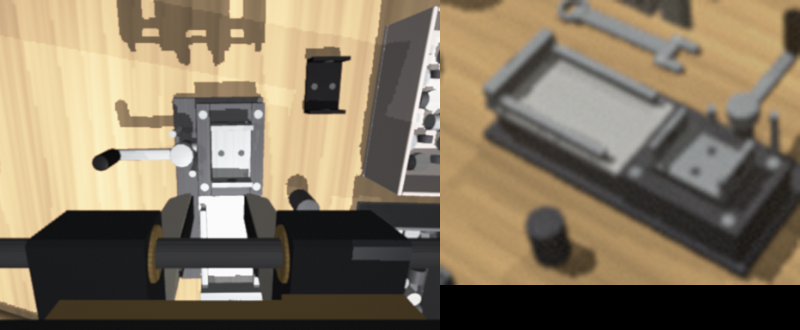

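```bash
python3 - <<'E'
from h import *
a=cv2.imread('pics/w6.png')[90:240,90:330]; cv2.imwrite('pics/w6c.png',cv2.resize(a,None,fx=3.3,fy=3.3,interpolation=cv2.INTER_CUBIC))
E
```

```text
(no output)
```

View pics/w6c.png

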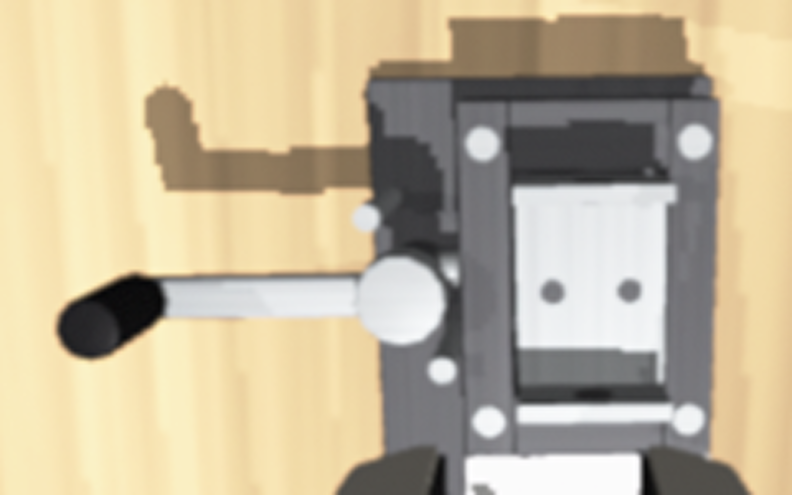

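```bash
python3 - <<'E'
from h import *
c=np.load('pics/w6.npz')
g=lambda u,v,z:pix2z(c,np.array([u,v])/3.3+90,z)
gr,h=g(90,330,.111),g(400,300,.076); d=gr-h
print(gr,h,np.hypot(*d[:2]),'ang',np.degrees(np.arctan2(-d[1],-d[0])))
for n,q in dict(RL=(513,184,.087),RR=(676,184,.087),FL=(517,422,.087),FR=(674,420,.087),dL=(457,100,.055),dR=(718,98,.055),bL=(464,455,.055)).items(): print(n,g(*q).round(4))
E
```

```text
[ 0.47974704 -0.00253152  0.111     ] [5.58676730e-01 2.59146197e-04 7.60000000e-02] 0.07897900768239424 ang 2.024929254576386
RL [0.5921 0.0368 0.087 ]
RR [0.6381 0.038  0.087 ]
FL [ 0.5946 -0.0337  0.087 ]
FR [ 0.6415 -0.032   0.087 ]
dL [0.5739 0.0587 0.055 ]
dR [0.6537 0.0613 0.055 ]
bL [ 0.577  -0.0562  0.055 ]
```

Raised bracket: centre ≈ (0.6166, 0.0023), yaw ≈ 2°. The handle arm is at 2.0° to −x, the same as the fixture's yaw, so it is fully open. I go behind the bracket with the fingers shut.

jog_arm([
  {"x": 13, "y": 4, "z": 0, "wx": 0, "wy": 0, "wz": -0.5, "jaw": 1},
  {"x": 13, "y": 4, "z": 0, "wx": 0, "wy": 0, "wz": 0, "jaw": 1},
  {"x": 13, "y": 4, "z": 0, "wx": 0, "wy": 0, "wz": 0, "jaw": 1},
  {"x": 13, "y": 4, "z": 0, "wx": 0, "wy": 0, "wz": 0, "jaw": 1},
  {"x": 0, "y": 0, "z": 30, "wx": 0, "wy": 0, "wz": 0, "jaw": 1},
  {"x": 0, "y": 0, "z": 40, "wx": 0, "wy": 0, "wz": 0, "jaw": 1},
  {"x": 0, "y": 0, "z": 40, "wx": 0, "wy": 0, "wz": 0, "jaw": 1},
  {"x": 0, "y": 0, "z": 15, "wx": 0, "wy": 0, "wz": 0, "jaw": 1},
  {"x": 0, "y": 0, "z": 0, "wx": 0, "wy": 0, "wz": 0, "jaw": 1},
  {"x": 0, "y": 0, "z": 0, "wx": 0, "wy": 0, "wz": 0, "jaw": 1},
])

```text
clock: 13.05
ee_pos: [0.6127, 0.0516, 0.1035]
eef_rot: [[-0.034, 0.999, 0.003], [0.999, 0.034, -0.0], [-0.0, 0.003, -1.0]]
force: [-0.7, -0.3, -0.0]
finger_gap: 0.0004
```

```bash
python3 - <<'E'
from h import *
s=manip.sense(); print({k:np.round(v,4).tolist() for k,v in s.items() if k in('ee_pos','finger_gap','force','eef_rot')})
d=cam('side','s7.png'); e=cam('scene','e7.png')
a=cv2.resize(d['img'][120:240,180:310,::-1],(400,370),interpolation=cv2.INTER_CUBIC); b=cv2.resize(e['img'][130:260,150:290,::-1],(400,370),interpolation=cv2.INTER_CUBIC); cv2.imwrite('pics/w7b.png',np.hstack([a,b]))
E
```

```text
{'ee_pos': [0.6127, 0.0516, 0.1035], 'eef_rot': [[-0.034, 0.9994, 0.003], [0.9994, 0.034, -0.0003], [-0.0004, 0.003, -1.0]], 'force': [-0.745, -0.3145, -0.0446], 'finger_gap': 0.0004}
```

View pics/w7b.png

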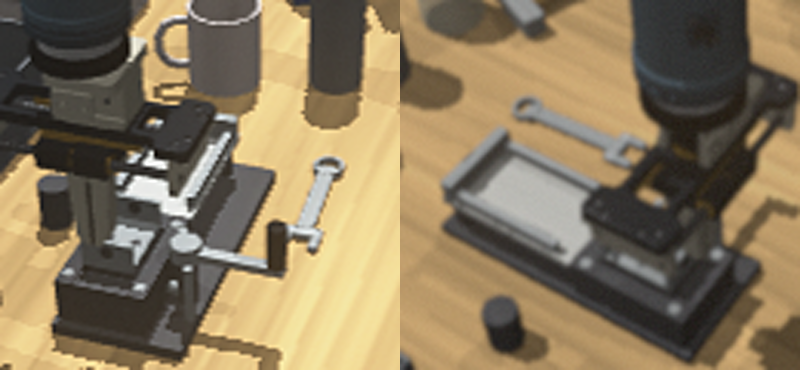

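```bash
python3 - <<'E'
from h import *
d=np.load('pics/side0.npz'); 
u=proj(d,[[.6127,.0516,.1035],[.6151,.0374,.087],[.5921,.0368,.087],[.6381,.038,.087],[.6127,.0441,.1035],[.5952,.0591,.1035],[.6302,.0591,.1035]])
a=cv2.imread('pics/s7.png')[145:225,180:270]; a=cv2.resize(a,None,fx=7,fy=7,interpolation=cv2.INTER_CUBIC)
for i,p in enumerate((u-[180,145])*7): cv2.circle(a,(int(p[0]),int(p[1])),3,(0,0,255) if i==0 or i>3 else (0,255,0),-1)
cv2.imwrite('pics/w7c.png',a)
E
```

```text
(no output)
```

View pics/w7c.png

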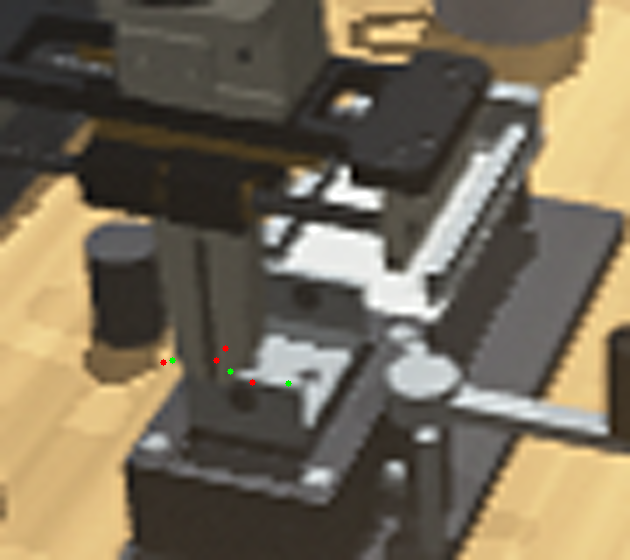

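```bash
python3 - <<'E'
from h import *
d=np.load('pics/scene0.npz'); 
u=proj(d,[[.6127,.0516,.1035],[.6151,.0374,.087],[.5921,.0368,.087],[.6381,.038,.087],[.6127,.0441,.1035],[.5952,.0591,.1035],[.6302,.0591,.1035]])
x0,y0=200,180
a=cv2.imread('pics/e7.png')[y0:y0+75,x0:x0+80]; a=cv2.resize(a,None,fx=8,fy=8,interpolation=cv2.INTER_CUBIC)
for i,p in enumerate((u-[x0,y0])*8): cv2.circle(a,(int(p[0]),int(p[1])),3,(0,0,255) if i==0 or i>3 else (0,255,0),-1)
cv2.imwrite('pics/w7d.png',a)
E
```

```text
(no output)
```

View pics/w7d.png

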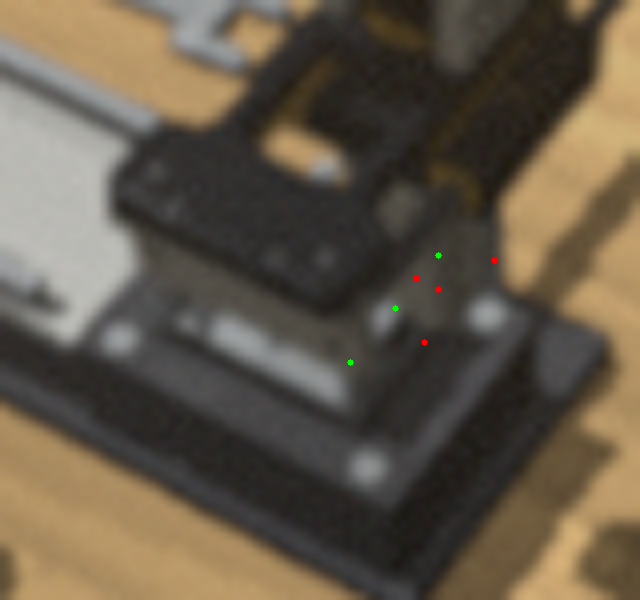

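In both views the finger tips lie behind the rear flange with a visible gap. I descend.

jog_arm([
  {"x": 0, "y": -2, "z": 10, "wx": 0, "wy": 0, "wz": 0, "jaw": 1},
  {"x": 0, "y": 0, "z": 10, "wx": 0, "wy": 0, "wz": 0, "jaw": 1},
  {"x": 0, "y": 0, "z": 10, "wx": 0, "wy": 0, "wz": 0, "jaw": 1},
  {"x": 0, "y": 0, "z": 8, "wx": 0, "wy": 0, "wz": 0, "jaw": 1},
  {"x": 0, "y": 0, "z": 4, "wx": 0, "wy": 0, "wz": 0, "jaw": 1},
  {"x": 0, "y": 0, "z": 0, "wx": 0, "wy": 0, "wz": 0, "jaw": 1},
  {"x": 0, "y": 0, "z": 0, "wx": 0, "wy": 0, "wz": 0, "jaw": 1},
  {"x": 0, "y": 0, "z": 0, "wx": 0, "wy": 0, "wz": 0, "jaw": 1},
  {"x": 0, "y": 0, "z": 0, "wx": 0, "wy": 0, "wz": 0, "jaw": 1},
  {"x": 0, "y": 0, "z": 0, "wx": 0, "wy": 0, "wz": 0, "jaw": 1},
])

```text
clock: 14.4
ee_pos: [0.6095, 0.0514, 0.0598]
eef_rot: [[-0.034, 0.999, 0.0], [0.999, 0.034, 0.0], [-0.0, 0.0, -1.0]]
force: [-0.3, 0.7, 1.5]
finger_gap: 0.0003
```

```bash
cat > look.py <<'E'
from h import *
import sys
n=sys.argv[1]
s=manip.sense(); print({k:np.round(v,4).tolist() for k,v in s.items() if k in('ee_pos','finger_gap','force')})
d=cam('side',f's{n}.png'); e=cam('scene',f'e{n}.png')
a=cv2.resize(d['img'][145:225,185:285,::-1],(400,320),interpolation=cv2.INTER_CUBIC); b=cv2.resize(e['img'][170:260,160:270,::-1],(400,320),interpolation=cv2.INTER_CUBIC); cv2.imwrite(f'pics/L{n}.png',np.hstack([a,b]))
E
python3 look.py 8
```

```text
{'ee_pos': [0.6095, 0.0514, 0.0598], 'force': [-0.3365, 0.7283, 1.4632], 'finger_gap': 0.0003}
```

View pics/L8.png

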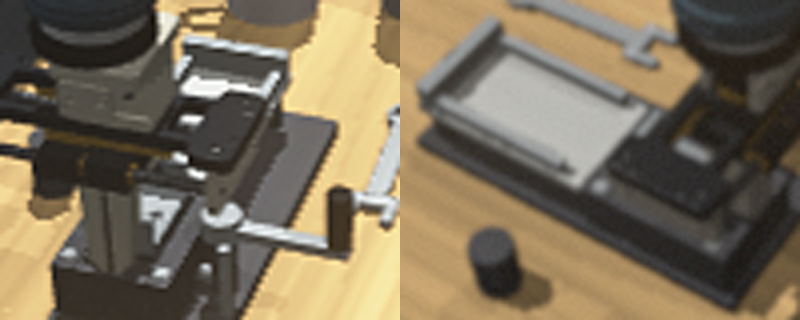

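Fingers are down behind the bracket, clear of everything. I push along −y (tool −x).

jog_arm([
  {"x": -5, "y": 0, "z": 0, "wx": 0, "wy": 0, "wz": 0, "jaw": 1},
  {"x": -5, "y": 0, "z": 0, "wx": 0, "wy": 0, "wz": 0, "jaw": 1},
  {"x": -7, "y": 0, "z": 0, "wx": 0, "wy": 0, "wz": 0, "jaw": 1},
  {"x": -7, "y": 0, "z": 0, "wx": 0, "wy": 0, "wz": 0, "jaw": 1},
  {"x": -7, "y": 0, "z": 0, "wx": 0, "wy": 0, "wz": 0, "jaw": 1},
  {"x": -7, "y": 0, "z": 0, "wx": 0, "wy": 0, "wz": 0, "jaw": 1},
  {"x": -7, "y": 0, "z": 0, "wx": 0, "wy": 0, "wz": 0, "jaw": 1},
  {"x": -7, "y": 0, "z": 0, "wx": 0, "wy": 0, "wz": 0, "jaw": 1},
  {"x": -4, "y": 0, "z": 0, "wx": 0, "wy": 0, "wz": 0, "jaw": 1},
  {"x": 0, "y": 0, "z": 0, "wx": 0, "wy": 0, "wz": 0, "jaw": 1},
])

```text
clock: 15.75
ee_pos: [0.6113, -0.0053, 0.0596]
eef_rot: [[-0.034, 0.999, -0.0], [0.999, 0.034, -0.001], [-0.001, -0.0, -1.0]]
force: [0.5, 0.3, 0.3]
finger_gap: 0.0006
```

```bash
python3 look.py 9
```

```text
{'ee_pos': [0.6113, -0.0053, 0.0596], 'force': [0.5456, 0.3492, 0.3439], 'finger_gap': 0.0006}
```

View pics/L9.png

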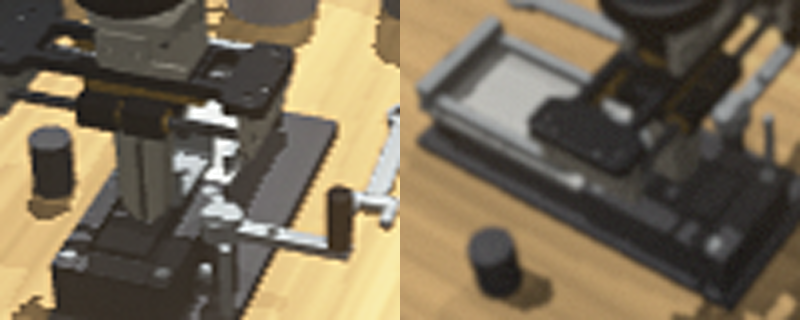

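The bracket has left the cavity ahead of the fingers and is upright. I continue.

jog_arm([
  {"x": -7, "y": 0, "z": 0, "wx": 0, "wy": 0, "wz": 0, "jaw": 1},
  {"x": -8, "y": 0, "z": 0, "wx": 0, "wy": 0, "wz": 0, "jaw": 1},
  {"x": -8, "y": 0, "z": 0, "wx": 0, "wy": 0, "wz": 0, "jaw": 1},
  {"x": -8, "y": 0, "z": 0, "wx": 0, "wy": 0, "wz": 0, "jaw": 1},
  {"x": -8, "y": 0, "z": 0, "wx": 0, "wy": 0, "wz": 0, "jaw": 1},
  {"x": -8, "y": 0, "z": 0, "wx": 0, "wy": 0, "wz": 0, "jaw": 1},
  {"x": -8, "y": 0, "z": 0, "wx": 0, "wy": 0, "wz": 0, "jaw": 1},
  {"x": -8, "y": 0, "z": 0, "wx": 0, "wy": 0, "wz": 0, "jaw": 1},
  {"x": -7, "y": 0, "z": 0, "wx": 0, "wy": 0, "wz": 0, "jaw": 1},
  {"x": 0, "y": 0, "z": 0, "wx": 0, "wy": 0, "wz": 0, "jaw": 1},
])

```text
clock: 17.1
ee_pos: [0.6139, -0.0754, 0.0598]
eef_rot: [[-0.033, 0.999, 0.0], [0.999, 0.033, -0.001], [-0.001, 0.0, -1.0]]
force: [-0.1, 0.5, 0.1]
finger_gap: 0.0003
```

```bash
python3 look.py 10; python3 - <<'E'
from h import *
c=cam('wrist','w10.png')
a=cv2.imread('pics/L10.png'); b=cv2.resize(c['img'][:,:,::-1],(373,280)); b=np.hstack([b,np.zeros((280,427,3),'uint8')]); cv2.imwrite('pics/L10.png',np.vstack([a,b]))
E
```

```text
{'ee_pos': [0.6139, -0.0754, 0.0598], 'force': [-0.0896, 0.4736, 0.0894], 'finger_gap': 0.0003}
```

View pics/L10.png

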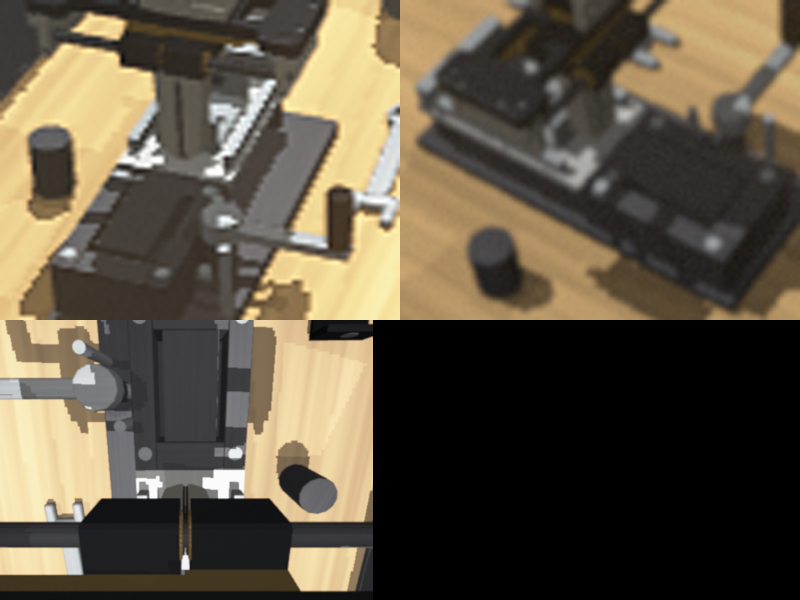

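Fingers are between the rails pushing the bracket; it is level. Next I creep toward the stop and watch the force.

jog_arm([
  {"x": -4, "y": 0, "z": 0, "wx": 0, "wy": 0, "wz": 0, "jaw": 1},
  {"x": -4, "y": 0, "z": 0, "wx": 0, "wy": 0, "wz": 0, "jaw": 1},
  {"x": -4, "y": 0, "z": 0, "wx": 0, "wy": 0, "wz": 0, "jaw": 1},
  {"x": -3, "y": 0, "z": 0, "wx": 0, "wy": 0, "wz": 0, "jaw": 1},
  {"x": -3, "y": 0, "z": 0, "wx": 0, "wy": 0, "wz": 0, "jaw": 1},
  {"x": -2, "y": 0, "z": 0, "wx": 0, "wy": 0, "wz": 0, "jaw": 1},
  {"x": -2, "y": 0, "z": 0, "wx": 0, "wy": 0, "wz": 0, "jaw": 1},
  {"x": 0, "y": 0, "z": 0, "wx": 0, "wy": 0, "wz": 0, "jaw": 1},
  {"x": 0, "y": 0, "z": 0, "wx": 0, "wy": 0, "wz": 0, "jaw": 1},
  {"x": 0, "y": 0, "z": 0, "wx": 0, "wy": 0, "wz": 0, "jaw": 1},
])

```text
clock: 18.5
ee_pos: [0.6143, -0.0968, 0.0595]
eef_rot: [[-0.034, 0.999, -0.0], [0.999, 0.034, -0.0], [-0.0, -0.0, -1.0]]
force: [0.0, -0.8, -0.3]
finger_gap: 0.0002
```

```bash
python3 look.py 11
```

```text
{'ee_pos': [0.6143, -0.0968, 0.0595], 'force': [0.0168, -0.8388, -0.2521], 'finger_gap': 0.0002}
```

View pics/L11.png

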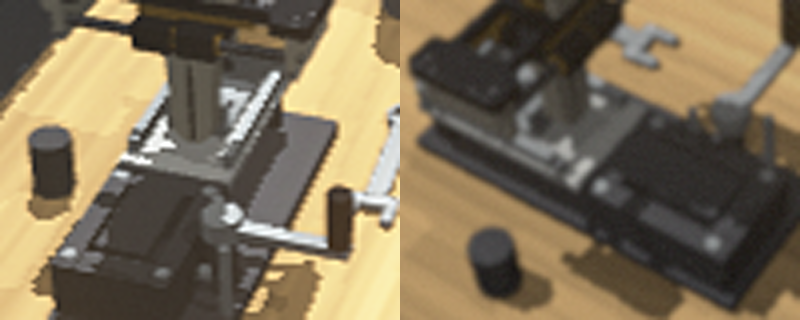

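No contact with the stop yet. I creep 0.8 mm per row.

jog_arm([
  {"x": -0.8, "y": 0, "z": 0, "wx": 0, "wy": 0, "wz": 0, "jaw": 1},
  {"x": -0.8, "y": 0, "z": 0, "wx": 0, "wy": 0, "wz": 0, "jaw": 1},
  {"x": -0.8, "y": 0, "z": 0, "wx": 0, "wy": 0, "wz": 0, "jaw": 1},
  {"x": -0.8, "y": 0, "z": 0, "wx": 0, "wy": 0, "wz": 0, "jaw": 1},
  {"x": -0.8, "y": 0, "z": 0, "wx": 0, "wy": 0, "wz": 0, "jaw": 1},
  {"x": -0.8, "y": 0, "z": 0, "wx": 0, "wy": 0, "wz": 0, "jaw": 1},
  {"x": 0, "y": 0, "z": 0, "wx": 0, "wy": 0, "wz": 0, "jaw": 1},
  {"x": 0, "y": 0, "z": 0, "wx": 0, "wy": 0, "wz": 0, "jaw": 1},
  {"x": 0, "y": 0, "z": 0, "wx": 0, "wy": 0, "wz": 0, "jaw": 1},
  {"x": 0, "y": 0, "z": 0, "wx": 0, "wy": 0, "wz": 0, "jaw": 1},
])

```text
clock: 19.85
ee_pos: [0.6147, -0.1014, 0.0598]
eef_rot: [[-0.034, 0.999, 0.0], [0.999, 0.034, -0.0], [-0.0, 0.0, -1.0]]
force: [-1.2, -0.3, 0.1]
finger_gap: 0.0004
```

jog_arm([
  {"x": -0.8, "y": 0, "z": 0, "wx": 0, "wy": 0, "wz": 0, "jaw": 1},
  {"x": -0.8, "y": 0, "z": 0, "wx": 0, "wy": 0, "wz": 0, "jaw": 1},
  {"x": -0.8, "y": 0, "z": 0, "wx": 0, "wy": 0, "wz": 0, "jaw": 1},
  {"x": -0.8, "y": 0, "z": 0, "wx": 0, "wy": 0, "wz": 0, "jaw": 1},
  {"x": -0.8, "y": 0, "z": 0, "wx": 0, "wy": 0, "wz": 0, "jaw": 1},
  {"x": 0, "y": 0, "z": 0, "wx": 0, "wy": 0, "wz": 0, "jaw": 1},
  {"x": 0, "y": 0, "z": 0, "wx": 0, "wy": 0, "wz": 0, "jaw": 1},
  {"x": 0, "y": 0, "z": 0, "wx": 0, "wy": 0, "wz": 0, "jaw": 1},
  {"x": 0, "y": 0, "z": 0, "wx": 0, "wy": 0, "wz": 0, "jaw": 1},
  {"x": 0, "y": 0, "z": 0, "wx": 0, "wy": 0, "wz": 0, "jaw": 1},
])

```text
clock: 21.1
ee_pos: [0.6148, -0.1045, 0.0598]
eef_rot: [[-0.034, 0.999, 0.0], [0.999, 0.034, 0.001], [0.001, 0.0, -1.0]]
force: [0.4, 5.2, 1.9]
finger_gap: 0.0005
```

```bash
python3 - <<'E'
from h import *
c=cam('wrist','w12.png'); e=cam('scene','e12.png')
a=cv2.resize(c['img'][:,:,::-1],(400,300)); b=cv2.resize(e['img'][170:245,155:255,::-1],(400,300),interpolation=cv2.INTER_CUBIC); cv2.imwrite('pics/L12.png',np.hstack([a,b]))
E
```

```text
(no output)
```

View pics/L12.png

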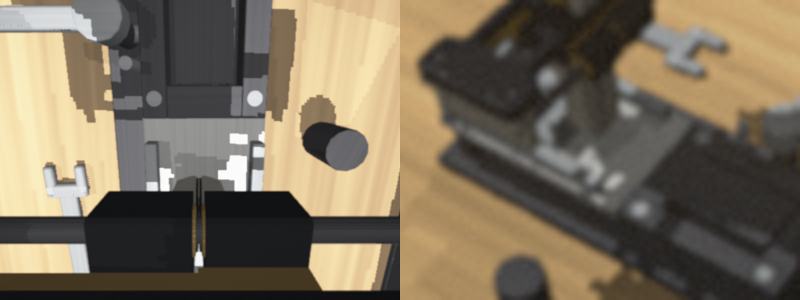

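Contact at y ≈ −0.1045 (predicted −0.105), force 5 N. I push 1.5 mm more to square it, then back off and rise to check.

jog_arm([
  {"x": -0.8, "y": 0, "z": 0, "wx": 0, "wy": 0, "wz": 0, "jaw": 1},
  {"x": -0.8, "y": 0, "z": 0, "wx": 0, "wy": 0, "wz": 0, "jaw": 1},
  {"x": 0, "y": 0, "z": 0, "wx": 0, "wy": 0, "wz": 0, "jaw": 1},
  {"x": 0, "y": 0, "z": 0, "wx": 0, "wy": 0, "wz": 0, "jaw": 1},
  {"x": 0, "y": 0, "z": 0, "wx": 0, "wy": 0, "wz": 0, "jaw": 1},
  {"x": 0, "y": 0, "z": 0, "wx": 0, "wy": 0, "wz": 0, "jaw": 1},
  {"x": 0, "y": 0, "z": 0, "wx": 0, "wy": 0, "wz": 0, "jaw": 1},
  {"x": 0, "y": 0, "z": 0, "wx": 0, "wy": 0, "wz": 0, "jaw": 1},
  {"x": 0, "y": 0, "z": 0, "wx": 0, "wy": 0, "wz": 0, "jaw": 1},
  {"x": 0, "y": 0, "z": 0, "wx": 0, "wy": 0, "wz": 0, "jaw": 1},
])

```text
clock: 22.45
ee_pos: [0.6147, -0.1045, 0.0598]
eef_rot: [[-0.034, 0.999, -0.0], [0.999, 0.034, 0.003], [0.003, -0.0, -1.0]]
force: [-0.2, 10.2, 3.9]
finger_gap: 0.0004
```

jog_arm([
  {"x": 3, "y": 0, "z": 0, "wx": 0, "wy": 0, "wz": 0, "jaw": 1},
  {"x": 6, "y": 0, "z": 0, "wx": 0, "wy": 0, "wz": 0, "jaw": 1},
  {"x": 6, "y": 0, "z": 0, "wx": 0, "wy": 0, "wz": 0, "jaw": 1},
  {"x": 0, "y": 0, "z": -30, "wx": 0, "wy": 0, "wz": 0, "jaw": 1},
  {"x": 0, "y": 0, "z": -40, "wx": 0, "wy": 0, "wz": 0, "jaw": 1},
  {"x": 0, "y": 0, "z": -40, "wx": 0, "wy": 0, "wz": 0, "jaw": 1},
  {"x": -50, "y": -20, "z": -40, "wx": 0, "wy": 0, "wz": 0, "jaw": 1},
  {"x": -50, "y": -20, "z": 0, "wx": 0, "wy": 0, "wz": 0, "jaw": 0.5},
  {"x": 0, "y": 0, "z": 0, "wx": 0, "wy": 0, "wz": 0, "jaw": 0.5},
  {"x": 0, "y": 0, "z": 0, "wx": 0, "wy": 0, "wz": 0, "jaw": 0.5},
])

```text
clock: 23.7
ee_pos: [0.5787, -0.1895, 0.2066]
eef_rot: [[-0.033, 0.999, -0.0], [0.999, 0.033, 0.001], [0.001, -0.0, -1.0]]
force: [-0.3, 0.3, -0.0]
finger_gap: 0.0261
```

```bash
python3 - <<'E'
from h import *
s=manip.sense(); print({k:np.round(v,4).tolist() for k,v in s.items() if k in('ee_pos','finger_gap','force','joint_vel')})
c=cam('wrist','w13.png'); np.savez('pics/w13.npz',**c)
cv2.imwrite('pics/w13b.png',cv2.resize(c['img'][:,:,::-1],None,fx=1.55,fy=1.55,interpolation=cv2.INTER_CUBIC))
E
```

```text
{'joint_vel': [1.4681, 0.231, 0.1603, 0.0269, 0.0008, -0.0816], 'ee_pos': [0.5787, -0.1895, 0.2066], 'force': [-0.3304, 0.2931, -0.0451], 'finger_gap': 0.0261}
```

View pics/w13b.png

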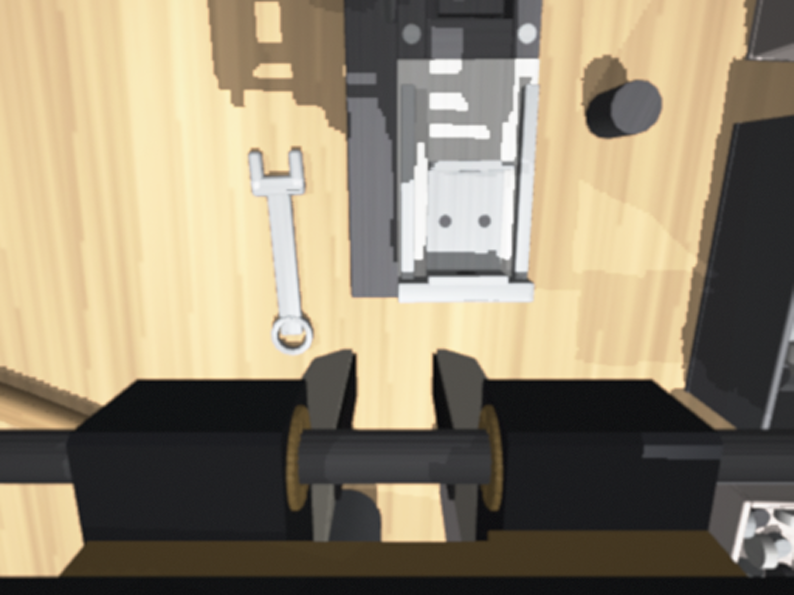

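The bracket sits squarely against the end stop: stop bar at (465,290), bracket base at (468,220), between the rails. I return to the handle grip.

jog_arm([
  {"x": 38, "y": -19, "z": 0, "wx": 0, "wy": 0, "wz": 0, "jaw": 0.5},
  {"x": 39, "y": -19, "z": 0, "wx": 0, "wy": 0, "wz": 0, "jaw": 0.5},
  {"x": 38, "y": -19, "z": 0, "wx": 0, "wy": 0, "wz": 0, "jaw": 0.5},
  {"x": 39, "y": -19, "z": 0, "wx": 0, "wy": 0, "wz": 0, "jaw": 0.5},
  {"x": 39, "y": -19, "z": 0, "wx": 0, "wy": 0, "wz": 0, "jaw": 0.5},
  {"x": 0, "y": 0, "z": 35, "wx": 0, "wy": 0, "wz": 0, "jaw": 0.5},
  {"x": 0, "y": 0, "z": 31, "wx": 0, "wy": 0, "wz": 0, "jaw": 0.5},
  {"x": 0, "y": 0, "z": 0, "wx": 0, "wy": 0, "wz": 0, "jaw": 0.5},
  {"x": 0, "y": 0, "z": 0, "wx": 0, "wy": 0, "wz": 0, "jaw": 0.5},
  {"x": 0, "y": 0, "z": 0, "wx": 0, "wy": 0, "wz": 0, "jaw": 0.5},
])

```text
clock: 25.0
ee_pos: [0.4785, -0.0001, 0.1422]
eef_rot: [[-0.034, 0.999, 0.002], [0.999, 0.034, -0.0], [-0.001, 0.002, -1.0]]
force: [-0.9, 0.6, 0.5]
finger_gap: 0.0464
```

```bash
python3 - <<'E'
from h import *
s=manip.sense(); print({k:np.round(v,4).tolist() for k,v in s.items() if k in('ee_pos','finger_gap','force','eef_rot')})
c=cam('wrist','w14.png'); np.savez('pics/w14.npz',**c)
# w4 relation: TCP-to-peg offset seen at (253,225) when grip aligned
p=s['ee_pos']; print(proj(c,[[p[0],p[1],.111]]))
cv2.imwrite('pics/w14b.png',cv2.resize(c['img'][:,:,::-1],None,fx=1.5,fy=1.5,interpolation=cv2.INTER_CUBIC))
E
```

```text
{'ee_pos': [0.4785, -0.0001, 0.1422], 'eef_rot': [[-0.0341, 0.9994, 0.0023], [0.9994, 0.0341, -0.0005], [-0.0005, 0.0023, -1.0]], 'force': [-0.9389, 0.598, 0.4625], 'finger_gap': 0.0464}
[[252.4500934  223.34255001]]
```

View pics/w14b.png

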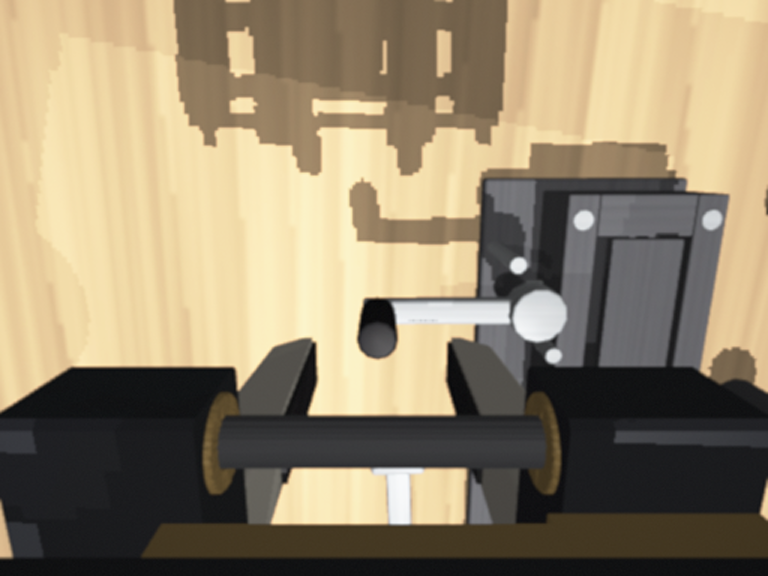

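Grip top at (378,340) enlarged, about 3 mm to −y of the tool. I correct by 2 mm, descend and grip.

jog_arm([
  {"x": -2, "y": -0.5, "z": 22, "wx": 0, "wy": 0, "wz": 0, "jaw": 0.5},
  {"x": 0, "y": 0, "z": 22, "wx": 0, "wy": 0, "wz": 0, "jaw": 0.5},
  {"x": 0, "y": 0, "z": 20, "wx": 0, "wy": 0, "wz": 0, "jaw": 0.5},
  {"x": 0, "y": 0, "z": 0, "wx": 0, "wy": 0, "wz": 0, "jaw": 0.6},
  {"x": 0, "y": 0, "z": 0, "wx": 0, "wy": 0, "wz": 0, "jaw": 0.7},
  {"x": 0, "y": 0, "z": 0, "wx": 0, "wy": 0, "wz": 0, "jaw": 0.8},
  {"x": 0, "y": 0, "z": 0, "wx": 0, "wy": 0, "wz": 0, "jaw": 0.9},
  {"x": 0, "y": 0, "z": 0, "wx": 0, "wy": 0, "wz": 0, "jaw": 1},
  {"x": 0, "y": 0, "z": 0, "wx": 0, "wy": 0, "wz": 0, "jaw": 1},
  {"x": 0, "y": 0, "z": 0, "wx": 0, "wy": 0, "wz": 0, "jaw": 1},
], squeeze=25)

```text
clock: 26.3
ee_pos: [0.4768, -0.0022, 0.0777]
eef_rot: [[-0.034, 0.999, 0.0], [0.999, 0.034, -0.0], [-0.0, 0.0, -1.0]]
force: [-3.4, -1.2, 5.7]
finger_gap: 0.0178
```

jog_arm([
  {"x": -6.3, "y": 0.3, "z": 0, "wx": 0, "wy": 0, "wz": 0, "jaw": 1},
  {"x": -6.2, "y": 0.7, "z": 0, "wx": 0, "wy": 0, "wz": 0, "jaw": 1},
  {"x": -6.2, "y": 1.2, "z": 0, "wx": 0, "wy": 0, "wz": 0, "jaw": 1},
  {"x": -6.0, "y": 1.7, "z": 0, "wx": 0, "wy": 0, "wz": 0, "jaw": 1},
  {"x": -5.9, "y": 2.2, "z": 0, "wx": 0, "wy": 0, "wz": 0, "jaw": 1},
  {"x": -5.7, "y": 2.6, "z": 0, "wx": 0, "wy": 0, "wz": 0, "jaw": 1},
  {"x": -5.5, "y": 3.1, "z": 0, "wx": 0, "wy": 0, "wz": 0, "jaw": 1},
  {"x": -5.2, "y": 3.5, "z": 0, "wx": 0, "wy": 0, "wz": 0, "jaw": 1},
  {"x": -4.9, "y": 3.9, "z": 0, "wx": 0, "wy": 0, "wz": 0, "jaw": 1},
  {"x": -4.6, "y": 4.3, "z": 0, "wx": 0, "wy": 0, "wz": 0, "jaw": 1},
])

```text
clock: 27.55
ee_pos: [0.498, -0.0594, 0.0776]
eef_rot: [[-0.036, 0.999, -0.009], [0.999, 0.036, -0.003], [-0.003, -0.009, -1.0]]
force: [-17.4, -10.5, 16.2]
finger_gap: 0.0175
```

Force is higher than expected, so I look before going on.

```bash
python3 - <<'E'
from h import *
s=manip.sense(); print({k:np.round(v,4).tolist() for k,v in s.items() if k in('ee_pos','finger_gap','force','torque')})
c=cam('wrist','w15.png'); np.savez('pics/w15.npz',**c); e=cam('side','s15.png')
a=cv2.resize(c['img'][130:330,150:420,::-1],(400,300),interpolation=cv2.INTER_CUBIC); b=cv2.resize(e['img'][145:240,180:305,::-1],(400,300),interpolation=cv2.INTER_CUBIC); cv2.imwrite('pics/L15.png',np.hstack([a,b]))
E
```

```text
{'ee_pos': [0.498, -0.0594, 0.0776], 'force': [-17.3882, -10.4579, 16.1556], 'torque': [-1.5738, 2.8796, 0.3584], 'finger_gap': 0.0175}
```

View pics/L15.png

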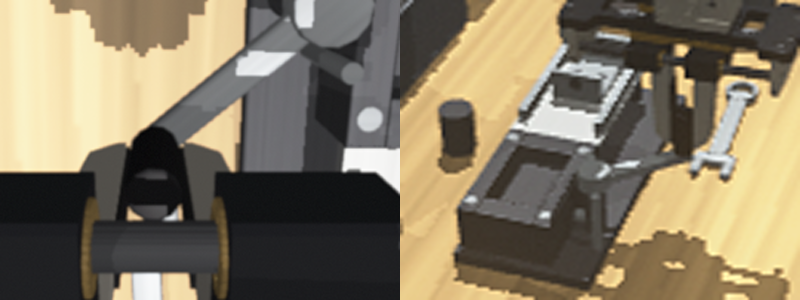

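View pics/w15.png

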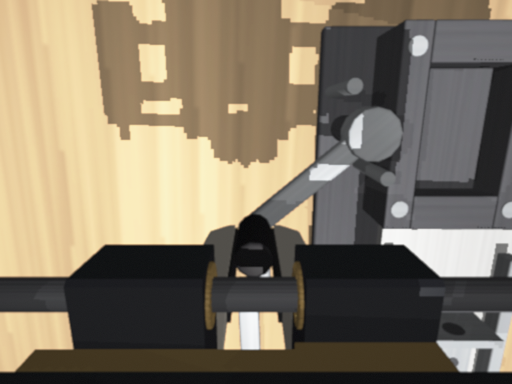

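The handle is still held, but the peg has crept to the pad's +y edge and side load has built up. I release, rise, and regrip centred.

jog_arm([
  {"x": 0, "y": 0, "z": 0, "wx": 0, "wy": 0, "wz": 0, "jaw": 0.8},
  {"x": 0, "y": 0, "z": 0, "wx": 0, "wy": 0, "wz": 0, "jaw": 0.6},
  {"x": 0, "y": 0, "z": 0, "wx": 0, "wy": 0, "wz": 0, "jaw": 0.5},
  {"x": 0, "y": 0, "z": 0, "wx": 0, "wy": 0, "wz": 0, "jaw": 0.5},
  {"x": 0, "y": 0, "z": -20, "wx": 0, "wy": 0, "wz": 0, "jaw": 0.5},
  {"x": 0, "y": 0, "z": -20, "wx": 0, "wy": 0, "wz": 0, "jaw": 0.5},
  {"x": 0, "y": 0, "z": -24, "wx": 0, "wy": 0, "wz": 0, "jaw": 0.5},
  {"x": 0, "y": 0, "z": 0, "wx": 0, "wy": 0, "wz": 0, "jaw": 0.5},
  {"x": 0, "y": 0, "z": 0, "wx": 0, "wy": 0, "wz": 0, "jaw": 0.5},
  {"x": 0, "y": 0, "z": 0, "wx": 0, "wy": 0, "wz": 0, "jaw": 0.5},
])

```text
clock: 28.9
ee_pos: [0.5017, -0.0575, 0.1398]
eef_rot: [[-0.034, 0.999, -0.002], [0.999, 0.034, 0.001], [0.001, -0.002, -1.0]]
force: [-0.3, -0.1, -0.5]
finger_gap: 0.0465
```

```bash
python3 - <<'E'
from h import *
s=manip.sense(); print({k:np.round(v,4).tolist() for k,v in s.items() if k in('ee_pos','finger_gap','force','eef_rot')})
c=cam('wrist','w16.png'); np.savez('pics/w16.npz',**c)
p=s['ee_pos']; print(proj(c,[[p[0],p[1],.111]])*1.5)
cv2.imwrite('pics/w16b.png',cv2.resize(c['img'][:,:,::-1],None,fx=1.5,fy=1.5,interpolation=cv2.INTER_CUBIC))
E
```

```text
{'ee_pos': [0.5017, -0.0575, 0.1398], 'eef_rot': [[-0.0339, 0.9994, -0.002], [0.9994, 0.0339, 0.0007], [0.0008, -0.0019, -1.0]], 'force': [-0.3155, -0.0797, -0.497], 'finger_gap': 0.0465}
[[378.96900559 337.11321317]]
```

View pics/w16b.png

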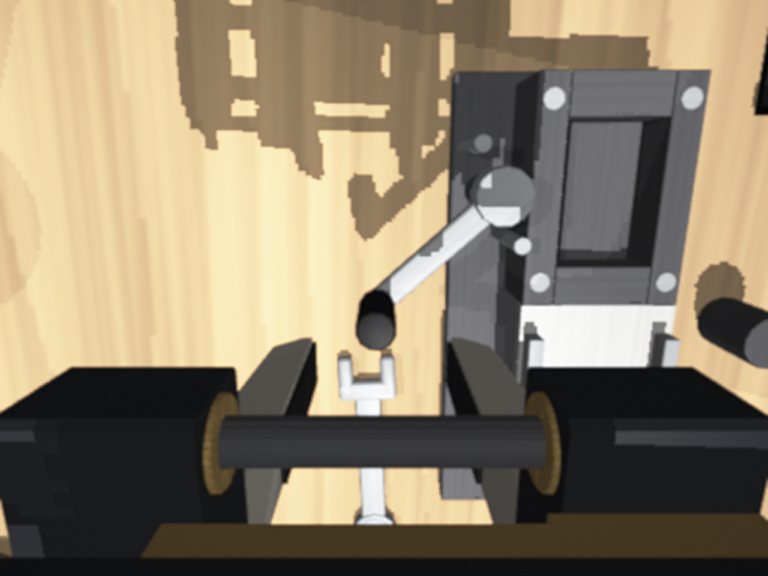

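Peg ≈ 3 mm to +y of the tool. I regrip centred, with a softer squeeze.

jog_arm([
  {"x": 3, "y": -1, "z": 20, "wx": 0, "wy": 0, "wz": 0, "jaw": 0.5},
  {"x": 0, "y": 0, "z": 20, "wx": 0, "wy": 0, "wz": 0, "jaw": 0.5},
  {"x": 0, "y": 0, "z": 18, "wx": 0, "wy": 0, "wz": 0, "jaw": 0.5},
  {"x": 0, "y": 0, "z": 0, "wx": 0, "wy": 0, "wz": 0, "jaw": 0.6},
  {"x": 0, "y": 0, "z": 0, "wx": 0, "wy": 0, "wz": 0, "jaw": 0.7},
  {"x": 0, "y": 0, "z": 0, "wx": 0, "wy": 0, "wz": 0, "jaw": 0.8},
  {"x": 0, "y": 0, "z": 0, "wx": 0, "wy": 0, "wz": 0, "jaw": 0.9},
  {"x": 0, "y": 0, "z": 0, "wx": 0, "wy": 0, "wz": 0, "jaw": 1},
  {"x": 0, "y": 0, "z": 0, "wx": 0, "wy": 0, "wz": 0, "jaw": 1},
  {"x": 0, "y": 0, "z": 0, "wx": 0, "wy": 0, "wz": 0, "jaw": 1},
], squeeze=12)

```text
clock: 30.2
ee_pos: [0.4999, -0.0555, 0.0834]
eef_rot: [[-0.035, 0.999, -0.003], [0.999, 0.035, -0.001], [-0.001, -0.003, -1.0]]
force: [-5.1, -2.8, 2.1]
finger_gap: 0.0182
```

jog_arm([
  {"x": -4.6, "y": 4.7, "z": 0, "wx": 0, "wy": 0, "wz": 0, "jaw": 1},
  {"x": -4.2, "y": 5.0, "z": 0, "wx": 0, "wy": 0, "wz": 0, "jaw": 1},
  {"x": -3.8, "y": 5.4, "z": 0, "wx": 0, "wy": 0, "wz": 0, "jaw": 1},
  {"x": -3.3, "y": 5.7, "z": 0, "wx": 0, "wy": 0, "wz": 0, "jaw": 1},
  {"x": -2.8, "y": 5.9, "z": 0, "wx": 0, "wy": 0, "wz": 0, "jaw": 1},
  {"x": -2.3, "y": 6.1, "z": 0, "wx": 0, "wy": 0, "wz": 0, "jaw": 1},
  {"x": -1.8, "y": 6.3, "z": 0, "wx": 0, "wy": 0, "wz": 0, "jaw": 1},
  {"x": -1.3, "y": 6.4, "z": 0, "wx": 0, "wy": 0, "wz": 0, "jaw": 1},
  {"x": 0, "y": 0, "z": 0, "wx": 0, "wy": 0, "wz": 0, "jaw": 1},
  {"x": 0, "y": 0, "z": 0, "wx": 0, "wy": 0, "wz": 0, "jaw": 1},
])

```text
clock: 31.45
ee_pos: [0.5477, -0.0785, 0.0834]
eef_rot: [[-0.034, 0.999, 0.001], [0.999, 0.034, -0.002], [-0.002, 0.0, -1.0]]
force: [-1.7, -4.3, 0.6]
finger_gap: 0.0175
```

Force is low and the peg is nearly back. I finish to the closed stop with a few mm of press.

jog_arm([
  {"x": -0.6, "y": 4, "z": 0, "wx": 0, "wy": 0, "wz": 0, "jaw": 1},
  {"x": -0.3, "y": 4, "z": 0, "wx": 0, "wy": 0, "wz": 0, "jaw": 1},
  {"x": 0, "y": 3, "z": 0, "wx": 0, "wy": 0, "wz": 0, "jaw": 1},
  {"x": 0, "y": 1, "z": 0, "wx": 0, "wy": 0, "wz": 0, "jaw": 1},
  {"x": 0, "y": 0, "z": 0, "wx": 0, "wy": 0, "wz": 0, "jaw": 1},
  {"x": 0, "y": 0, "z": 0, "wx": 0, "wy": 0, "wz": 0, "jaw": 1},
  {"x": 0, "y": 0, "z": 0, "wx": 0, "wy": 0, "wz": 0, "jaw": 1},
  {"x": 0, "y": 0, "z": 0, "wx": 0, "wy": 0, "wz": 0, "jaw": 1},
  {"x": 0, "y": 0, "z": 0, "wx": 0, "wy": 0, "wz": 0, "jaw": 1},
  {"x": 0, "y": 0, "z": 0, "wx": 0, "wy": 0, "wz": 0, "jaw": 1},
])

```text
clock: 32.7
ee_pos: [0.5597, -0.0779, 0.0833]
eef_rot: [[-0.034, 0.999, 0.0], [0.999, 0.034, -0.0], [-0.0, 0.0, -1.0]]
force: [-3.5, -3.2, 5.2]
finger_gap: 0.0177
```

jog_arm([
  {"x": 0, "y": 1, "z": 0, "wx": 0, "wy": 0, "wz": 0, "jaw": 1},
  {"x": 0, "y": 1, "z": 0, "wx": 0, "wy": 0, "wz": 0, "jaw": 1},
  {"x": 0, "y": 1, "z": 0, "wx": 0, "wy": 0, "wz": 0, "jaw": 1},
  {"x": 0, "y": 0, "z": 0, "wx": 0, "wy": 0, "wz": 0, "jaw": 1},
  {"x": 0, "y": 0, "z": 0, "wx": 0, "wy": 0, "wz": 0, "jaw": 1},
  {"x": 0, "y": 0, "z": 0, "wx": 0, "wy": 0, "wz": 0, "jaw": 1},
  {"x": 0, "y": 0, "z": 0, "wx": 0, "wy": 0, "wz": 0, "jaw": 1},
  {"x": 0, "y": 0, "z": 0, "wx": 0, "wy": 0, "wz": 0, "jaw": 1},
  {"x": 0, "y": 0, "z": 0, "wx": 0, "wy": 0, "wz": 0, "jaw": 1},
  {"x": 0, "y": 0, "z": 0, "wx": 0, "wy": 0, "wz": 0, "jaw": 1},
])

```text
clock: 33.95
ee_pos: [0.5597, -0.0779, 0.0832]
eef_rot: [[-0.034, 0.999, -0.006], [0.999, 0.034, -0.0], [-0.0, -0.006, -1.0]]
force: [-12.3, -3.9, 10.9]
finger_gap: 0.0175
```

The tool did not advance and the force rose to 12 N: this is the closed stop. I relieve the press, release, rise and check.

jog_arm([
  {"x": 0, "y": -2.5, "z": 0, "wx": 0, "wy": 0, "wz": 0, "jaw": 1},
  {"x": 0, "y": 0, "z": 0, "wx": 0, "wy": 0, "wz": 0, "jaw": 0.8},
  {"x": 0, "y": 0, "z": 0, "wx": 0, "wy": 0, "wz": 0, "jaw": 0.6},
  {"x": 0, "y": 0, "z": 0, "wx": 0, "wy": 0, "wz": 0, "jaw": 0.5},
  {"x": 0, "y": 0, "z": 0, "wx": 0, "wy": 0, "wz": 0, "jaw": 0.5},
  {"x": 0, "y": 0, "z": -30, "wx": 0, "wy": 0, "wz": 0, "jaw": 0.5},
  {"x": 0, "y": 0, "z": -40, "wx": 0, "wy": 0, "wz": 0, "jaw": 0.5},
  {"x": 0, "y": 0, "z": -50, "wx": 0, "wy": 0, "wz": 0, "jaw": 0.5},
  {"x": -20, "y": 20, "z": -50, "wx": 0, "wy": 0, "wz": 0, "jaw": 0.5},
  {"x": 0, "y": 0, "z": -20, "wx": 0, "wy": 0, "wz": 0, "jaw": 0.5},
])

```text
clock: 35.2
ee_pos: [0.5831, -0.0985, 0.2765]
eef_rot: [[-0.033, 0.999, 0.006], [0.999, 0.033, -0.002], [-0.002, 0.006, -1.0]]
force: [0.0, -0.2, -1.4]
finger_gap: 0.0463
```

jog_arm([
  {"x": -30, "y": 0, "z": 0, "wx": 0, "wy": 0, "wz": 0, "jaw": 0.5},
  {"x": -30, "y": 0, "z": 0, "wx": 0, "wy": 0, "wz": 0, "jaw": 0.5},
  {"x": 0, "y": 0, "z": 0, "wx": 0, "wy": 0, "wz": 0, "jaw": 0.5},
  {"x": 0, "y": 0, "z": 0, "wx": 0, "wy": 0, "wz": 0, "jaw": 0.5},
  {"x": 0, "y": 0, "z": 0, "wx": 0, "wy": 0, "wz": 0, "jaw": 0.5},
  {"x": 0, "y": 0, "z": 0, "wx": 0, "wy": 0, "wz": 0, "jaw": 0.5},
  {"x": 0, "y": 0, "z": 0, "wx": 0, "wy": 0, "wz": 0, "jaw": 0.5},
  {"x": 0, "y": 0, "z": 0, "wx": 0, "wy": 0, "wz": 0, "jaw": 0.5},
  {"x": 0, "y": 0, "z": 0, "wx": 0, "wy": 0, "wz": 0, "jaw": 0.5},
  {"x": 0, "y": 0, "z": 0, "wx": 0, "wy": 0, "wz": 0, "jaw": 0.5},
])

```text
clock: 36.45
ee_pos: [0.5828, -0.1571, 0.2729]
eef_rot: [[-0.034, 0.999, 0.0], [0.999, 0.034, 0.0], [0.0, 0.0, -1.0]]
force: [-0.5, 0.6, -0.1]
finger_gap: 0.0463
```

```bash
python3 - <<'E'
from h import *
s=manip.sense(); print({k:np.round(v,4).tolist() for k,v in s.items() if k in('ee_pos','finger_gap','force')})
c=cam('wrist','w17.png'); np.savez('pics/w17.npz',**c)
cam('side','s17.png')
cv2.imwrite('pics/w17b.png',cv2.resize(c['img'][0:250,130:400,::-1],None,fx=2.4,fy=2.4,interpolation=cv2.INTER_CUBIC))
E
```

```text
{'ee_pos': [0.5828, -0.1571, 0.2729], 'force': [-0.4995, 0.5791, -0.1109], 'finger_gap': 0.0463}
```

View pics/w17b.png

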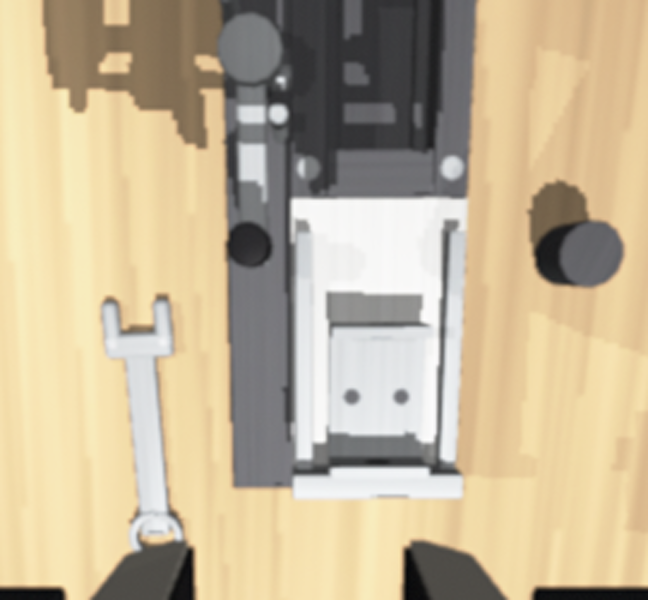

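View pics/s17.png

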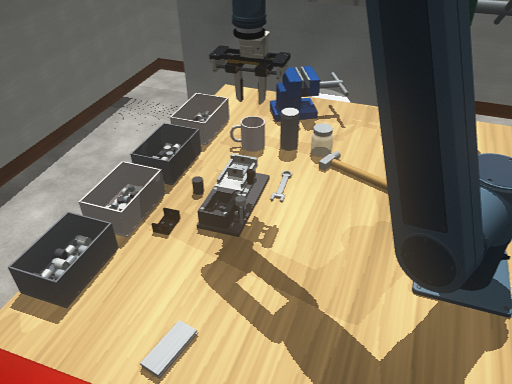

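```bash
python3 - <<'E'
from h import *
c=np.load('pics/w17.npz')
g=lambda u,v,z:pix2z(c,np.array([u,v])/2.4+[130,0],z)
h,gr=g(250,48,.076),g(250,246,.111); d=gr-h; print(h.round(4),gr.round(4),np.hypot(*d[:2]),'deg from -y toward -x (world)',np.degrees(np.arctan2(-d[0],-d[1])))
P={n:g(*q) for n,q in dict(RL=(329,324,.082),RR=(432,324,.082),FL=(330,466,.082),FR=(430,466,.082),sL=(293,475,.076),sR=(462,470,.076)).items()}
for n,q in P.items(): print(n,q.round(4))
E
```

```text
[ 5.588e-01 -3.000e-04  7.600e-02] [ 0.5623 -0.0808  0.111 ] 0.0805955005423534 deg from -y toward -x (world) -2.47433431495527
RL [ 0.5964 -0.1125  0.082 ]
RR [ 0.6423 -0.111   0.082 ]
FL [ 0.5997 -0.1777  0.082 ]
FR [ 0.6463 -0.1762  0.082 ]
sL [ 0.5826 -0.1842  0.076 ]
sR [ 0.6627 -0.1791  0.076 ]
```

The handle reads about 0° (arm along the fixture's −y). The bracket is square, touching the stop, and centred within a few mm. Handing in.

```bash
python3 -c "
from bench import manip
print(manip.job_done()); print(manip.sense()['clock'])"
```

```text
the job is handed in; nothing more can be done
None
the job is handed in; nothing more can be done
```

The job is done and handed in at about 37 s; no verdict was reported. I opened the handle, which raised the bracket. I then pushed the bracket along the shelf with shut fingers until it met the end stop, turned the handle back to its closed stop and let go.

**Last checks**
- **Handle:** the arm lies within about 0.5° of the fixture's −y. At the closed stop the tool stopped moving and the force rose to 12 N.
- **Bracket:** it is flat and between the rails, in line with the fixture to well under 1°. Its rear face measures within about 1 mm of the home position. When it met the stop, the push force rose to 10 N without it moving.
- **Bystanders:** the last side picture shows them where they were; I did not measure each one.

**What went wrong or disagreed**
- The first two move calls were refused because rows need every field; the arm did not move.
- Halfway through closing, the peg crept in the pads and about 20 N of side load built up. I released, regripped centred with a softer squeeze and carried on.
- The side camera differed from the wrist camera by about 6 mm in position. I relied on the wrist view and on contact forces.

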